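Check an aluminium offcut on the taper gauge

ROBOT

A 7-joint arm with a two-finger parallel gripper is mounted at the origin on the work surface. World frame = base frame: x ahead of the robot, y to its left, z up, the work surface at z = 0. Lengths are in m, angles in rad, forces in N, time in s.
With the tool pointing down it reaches from about 0.35 to 0.9 m from the base axis. Payload 19.9 kg.
Tool frame: the origin (TCP) lies at the very end of the fingers, on their centre line; the grasp point (between the pads) lies behind it (env.grasp_offset is the y of the grasp point in the tool frame, in m); y points along the fingers, z is the direction in which the jaws open and shut, and the axes are right-handed (so a half turn about y gives the same grasp; the last joint's range is limited). The gripper opens to 94 mm and grips with 3 to 60 N. Pads are 16 mm wide; open, the fingers measure 119 mm over their backs; the gripper's body (75 mm by 177 mm) begins 78 mm behind the grasp point.
Start: joints at [1.073, 0.417, -0.01, 1.614, 0.005, 1.111, -0.053], TCP at [0.275, -0.561, 0.205] pointing down, gripper open.
Joint ranges: [-2.81, 2.81], [-0.39, 2.02], [-1.27, 1.25], [0.06, 2.57], [-1.19, 4.33], [0.19, 2], [-2.82, 2.82]. Speed limits (rad/s): [1.89, 1.89, 2.39, 2.39, 3.01, 3.01, 3.01].

INTERFACE

Orientations are given as [roll, pitch, yaw] about the fixed x, y, z axes, in that order (R = Rz(yaw) Ry(pitch) Rx(roll)).
In Python, from station import env, camera, workorder gives the robot as it stands.
- The arm moves only by the shell command python3 -m pendant 'ROWS' [OPENING] [FORCE]. ROWS is JSON, a list of rows, each a list of 4 numbers: the shift along the tool's x, y, z in m, then the turn about the tool's y in rad. A call has 1 to 10 rows; each row is the pose to reach, as a shift and turn from the pose commanded when the call began, along the tool's axes at that moment; what a row does not reach only later rows make up. A row lasts 1/12 s, in which the tool goes at most 41.7 mm and 7.16 degrees, less where a joint would pass 70% of its speed; a pose out of reach is approached as far as the arm can. A call with a gripper value outside its range is refused whole. OPENING is the finger opening in m, from 0 to 0.094, set as the call begins (- or left out, the last holds). The fingers move at their own pace and stop on an object; FORCE is the grip in N (left out, the last holds). Time passes only in rows, so rows that repeat a pose let the fingers close. It gives the time, the measured TCP pose, the force and the opening at its end, in the units of the state.
- env.sense(): the state, without advancing time (a new reading comes with each control period).
- camera(name): name is "scene" or "top" or "wrist"; returns a dict with "frame" (384x512x3 uint8, blue, green, red), "range_z" (384x512 float32, m along the optical axis (not along the pixel's ray), 0 where there is no reading), "K" (3x3 intrinsics, pixels), "rvec" (rotation vector, rad) and "tvec" (3), from world to camera coordinates, as OpenCV has them; the wrist camera has in their place "hand_eye" (4x4, takes a point from camera to tool coordinates, whose origin is the TCP and whose axes are the tool frame's). Camera axes: x right, y down, z forward; pixel columns grow to the right and rows downward; lengths in m; the calibration is good to about 2 mm. A picture is of the moment at which its call begins: read the wrist's pose just before it.
- workorder.sign_off(): hands the job in, once; it reports no verdict.
The state is a dict: "clock": time; "joints": joint angles; "joint_velocities": joint speeds; "joint_torque": joint torques, N m; "ee_pos": TCP position; "eef_rot": TCP orientation; "contact_force": force on the tool from outside, world axes, zero at the start; "wrist_torque": the same for the moment, N m; "opening": opening from 0.0 (shut) to 1.0 (fully open).
Only numpy, scipy, OpenCV 4.12 (cv2) and the standard library are available. Lean on these libraries where they do the work, as an engineer would, in place of code of your own. Each camera call takes 0.05 s, during which the arm holds its last target.

TASK

Check the width of the plain rectangular aluminium bar on the taper gauge: lay it flat and lengthwise in the wide end of the slot, against the straight rail, and slide it gently along until it wedges between the two rails. Then record where it stopped: slide the riding stop back until its tongue just touches the bar's nose, without knocking the bar loose. Leave bar and stop there, and the other things on the bench alone.

Things in the scene. Friction and masses are not known exactly. Their poses are not given: they have to be found in the camera images.
- bar: the piece to check: plain rectangular aluminium box-section offcut with black closed ends, 90 mm long (x) x 26 mm wide (y) x 30 mm high (z), 0.1 to 0.21 kg, lying on the bench; the same either way round; origin at the centre of its underside. One of three offcuts; the others are a U channel and an L angle
- corner_a (a point): point on the bar: the vertical edge at its +x end, +y side (45, 13 mm from the bar's origin), at half height. When the bar goes into the slot with its +x end first, this is the edge that meets the tapered rail
- corner_b (a point): point on the bar: the vertical edge at its -x end, -y side (-45, -13 mm), at half height. When the bar goes in with its -x end first, this is the edge that meets the tapered rail
- gauge: taper gauge, fixed: dark steel plate 280 (x) x 130 (y) x 8 mm, origin under its centre. Its slot runs along +x from the wide mouth (x = -50 mm, about 37 mm wide) to the narrow end (x = 110 mm, about 17 mm); its floor is the plate's top. Straight rail: whole length, y = -45 to -15 mm, top 20 mm above the bench; its face at y = -15 mm is one side of the slot
- mouth (a point): point on the gauge where the straight rail's face and the slot's floor meet at the mouth (gauge x = -50, y = -15, z = 8 mm), axes as the gauge's. The plate before it (90 mm of landing, towards -x) is open: the bar can be set down with its tail on the landing and its nose some 20 to 30 mm inside the mouth
- taper: tapered rail fixed on the plate: 161 (x) x 20 (y) x 12 mm, top 20 mm above the bench. Origin mid-length on its slot-side face; x along that face to the narrow end, y out of the slot. Closes the slot 1 mm in 8; its setting varies 2.5 mm, so the bar wedges, nose at gauge x = 13 to 63 mm. It stays wedged by friction; 4 to 8 N of push is right, over 25 N on this rail too much
- stop: riding stop: small steel carriage on the straight rail, found near the narrow end. Origin on the rail's top (20 mm above the bench), gauge y = -30 mm, in the plane of the tongue's face that looks to the mouth; axes as the gauge's. Slides 120 mm to the mouth; takes 1.5 N (plus 4 N per m/s) to move, stays where left. 1 to 3 N more is enough on the bar; over 15 N is too much
- tongue (a point): middle of the tongue's face that touches the bar's nose, 28 mm above the bench; axes as the gauge's. The tongue is 6 mm thick (x), 50 mm long (y, gauge y = -40 to +10 mm) and 22 to 34 mm above the bench, crossing over the slot above the rails
- grip (a point): centre of the stop's upright grip block, 47 mm above the bench, 20 mm behind (+x of) the tongue's face, over the straight rail; block 14 (x) x 26 (y) mm, from 32 to 62 mm above the bench. Its saddle reaches 12 mm beyond this point in +x, 32 mm above the bench at the top
- channel: bystander: U-shaped aluminium channel offcut, 100 x 40 x 30 mm, lying open side up; origin under its centre, x along it
- angle: bystander: L-shaped aluminium angle offcut, 95 x 35 x 32 mm; origin under its centre, x along it
- square: bystander: try square with a 120 mm dark wooden stock and a 170 mm steel blade, lying flat; origin under the stock's centre
- pencil: bystander: red pencil, 165 mm long, 7.5 mm thick; origin under its middle
- driver: bystander: screwdriver lying flat
- jar: bystander: lidded jar, 60 mm across, 75 mm high
- mallet: bystander: small rubber-headed mallet lying flat
Not all that is in view belongs to the job. Leave any blue or red look-alike of the bar alone.

How it is judged:
On the way, in this order (a step that is already met when the one before it is completed fails the run):
1. the bar lies flat in the slot along the straight rail, pressed against the tapered rail (over 1.5 N), the stop not touching it (((y of corner_a in the frame of taper between -0.0012 and 0.002 m and x of corner_a in the frame of taper between -0.08 and 0.08 m and y of corner_a in the frame of gauge between 0.0093 and 0.0127 m) or (y of corner_b in the frame of taper between -0.0012 and 0.002 m and x of corner_b in the frame of taper between -0.08 and 0.08 m and y of corner_b in the frame of gauge between 0.0093 and 0.0127 m)) and angle between the x axis of bar and the x axis of gauge, either way round below 0.035 rad and angle between bar's own z axis and vertical below 0.04 rad and z of bar in the frame of gauge below 0.0105 m and contact force between bar and taper above 1.5 N and contact force between bar and stop below 0.05 N), for 0.2 s.
2. the stop's tongue touches the nose of the wedged bar (((y of corner_a in the frame of taper between -0.0012 and 0.002 m and x of corner_a in the frame of taper between -0.08 and 0.08 m and y of corner_a in the frame of gauge between 0.0093 and 0.0127 m and x of corner_a in the frame of stop between -0.002 and 0.002 m) or (y of corner_b in the frame of taper between -0.0012 and 0.002 m and x of corner_b in the frame of taper between -0.08 and 0.08 m and y of corner_b in the frame of gauge between 0.0093 and 0.0127 m and x of corner_b in the frame of stop between -0.002 and 0.002 m)) and angle between the x axis of bar and the x axis of gauge, either way round below 0.035 rad and angle between bar's own z axis and vertical below 0.04 rad and z of bar in the frame of gauge below 0.0105 m and contact force between bar and stop above 0.3 N), for 0.1 s.
At the end, for the whole second after the job is handed in: the bar lies flat (within 2.5 mm) in the slot along the straight rail (within 1.7 mm and 2 degrees), its leading corner within 1.2 mm of the tapered rail, the stop's tongue within 2 mm of the bar's nose, both at rest (((y of corner_a in the frame of taper between -0.0012 and 0.002 m and x of corner_a in the frame of taper between -0.08 and 0.08 m and y of corner_a in the frame of gauge between 0.0093 and 0.0127 m and x of corner_a in the frame of stop between -0.002 and 0.002 m) or (y of corner_b in the frame of taper between -0.0012 and 0.002 m and x of corner_b in the frame of taper between -0.08 and 0.08 m and y of corner_b in the frame of gauge between 0.0093 and 0.0127 m and x of corner_b in the frame of stop between -0.002 and 0.002 m)) and angle between the x axis of bar and the x axis of gauge, either way round below 0.035 rad and angle between bar's own z axis and vertical below 0.04 rad and z of bar in the frame of gauge below 0.0105 m and linear speed of each of bar, stop below 0.005 m/s); the robot touches nothing.
It fails at once if the bar is forced: more than 25 N between the bar and the tapered rail (contact force between bar and taper above 25 N).
It fails at once if the stop is pressed on the bar with more than 15 N (contact force between bar and stop above 15 N).
It fails at once if another thing on the bench is moved by more than 40 mm (distance of any of channel, angle, square, pencil, driver, jar, mallet from where it was at the start of the episode above 0.04 m).
It also fails if it takes over 67 s, if anything falls off the work surface, if the arm or the gripper's body presses on something with over 40 N, if the wrist force passes 120 N, or if a joint passes its speed limit or range.

## Working session

There is one attempt and no reset: what is moved stays moved. The work goes in short steps, Python scripts to look and compute and a shell command to move; the robot and the scene stay as the last step left them, time stands still between calls to the robot, and variables do not carry over. Pictures are saved under pics/ and viewed, and the job is handed in when it is done.

```bash
ls; mkdir -p pics
python3 - <<'E'
from station import env,camera
import cv2
s=env.sense();print(s); print(env.grasp_offset)
for n in ("scene","top","wrist"):
    c=camera(n);cv2.imwrite(f"pics/{n}0.png",c["frame"]);print(n,c["K"].tolist(),c.get("rvec"),c.get("tvec"),c.get("hand_eye"))
E
```

```text
pics
{'clock': 0.0, 'joints': array([ 1.07352282,  0.41798787, -0.01031062,  1.6141917 ,  0.00469616,
        1.1107345 , -0.05299504]), 'joint_velocities': array([-0.00028124, -0.00220943,  0.00012061, -0.000387  , -0.00243936,
       -0.00048744,  0.00062349]), 'joint_torque': array([-1.93193897e-03, -8.51243806e+01,  6.37890212e-01, -4.25976741e+01,
       -4.87362896e-02,  1.88789761e-02,  1.52591606e-04]), 'ee_pos': array([ 0.27491322, -0.56084259,  0.20480923]), 'eef_rot': array([-1.57209078e+00, -8.86056860e-05, -2.68580055e+00]), 'contact_force': array([-0.67542396, -0.54434637, -0.78043458]), 'wrist_torque': array([-0.02920907, -0.02428462, -0.01786053]), 'opening': 1.000023555946168}
-0.0188
scene [[376.3602035564686, 0.0, 257.88491026182], [0.0, 376.3602035564686, 190.42372383632792], [0.0, 0.0, 1.0]] [ 1.80556908  1.42015663 -0.72823327] [-0.181794   -0.24788817  1.50042994] None
top [[397.05331832411184, 0.0, 248.79816936129896], [0.0, 397.05331832411184, 192.63244820156805], [0.0, 0.0, 1.0]] [ 2.16355806 -2.14004532  0.13255034] [0.03167369 0.55881774 1.09898052] None
wrist [[267.8254130755719, 0.0, 259.8025724468147], [0.0, 267.8254130755719, 194.49269384493064], [0.0, 0.0, 1.0]] None None [[-5.20103713e-04  9.60699620e-01  2.77589569e-01 -8.15774113e-02]
 [ 4.01269633e-04 -2.77589384e-01  9.60699731e-01 -1.80576502e-01]
 [ 9.99999784e-01  6.11051761e-04 -2.41124315e-04 -8.33092457e-04]
 [ 0.00000000e+00  0.00000000e+00  0.00000000e+00  1.00000000e+00]]
```

View pics/scene0.png

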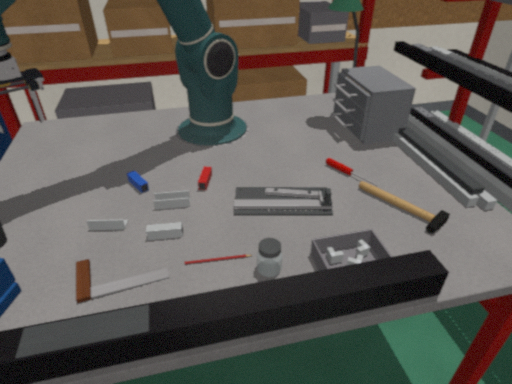

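View pics/top0.png

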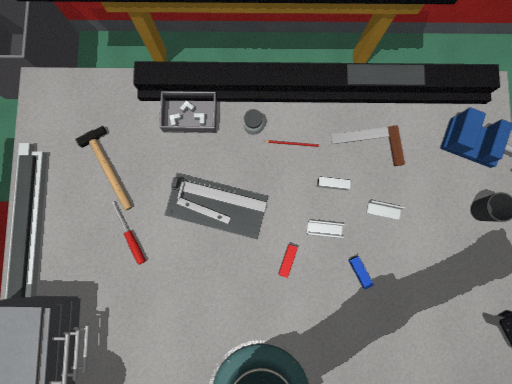

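View pics/wrist0.png

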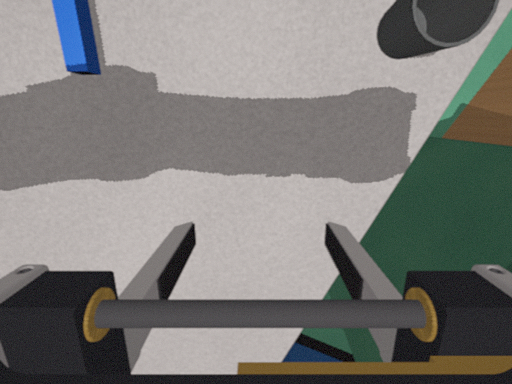

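Three bare-aluminium offcuts are in the top view: about (334,183), (325,229) and (384,210). There are also blue (361,272) and red (288,260) look-alikes. The gauge is at (217,205). I'll enlarge both areas.

```bash
cat > h.py <<'E'
import numpy as np,cv2
def xf(c):
    R=cv2.Rodrigues(np.array(c["rvec"]))[0];return R,np.array(c["tvec"]).ravel()
def world(c,u,v,z):  # intersect with plane z
    R,t=xf(c);d=R.T@np.linalg.inv(c["K"])@np.array([u,v,1.]);o=-R.T@t
    return o+d*(z-o[2])/d[2]
def wdepth(c,u,v):
    R,t=xf(c);Z=float(c["range_z"][int(round(v)),int(round(u))]);p=np.linalg.inv(c["K"])@np.array([u,v,1.])*Z
    return R.T@(p-t)
def crop(f,x0,y0,x1,y1,k,name):
    cv2.imwrite(name,cv2.resize(f[y0:y1,x0:x1],None,fx=k,fy=k,interpolation=cv2.INTER_CUBIC))
E
python3 - <<'E'
from h import *;from station import camera
c=camera("top");np.save("/tmp/t.npy",c,allow_pickle=True)
crop(c["frame"],300,165,420,255,6,"pics/t1.png")
crop(c["frame"],155,165,280,250,6,"pics/t2.png")
for p in [(334,181),(334,188),(325,222),(325,229),(325,235),(384,206),(384,211),(384,216)]: print(p,wdepth(c,*p).round(4))
s=camera("scene")
crop(s["frame"],75,180,200,250,6,"pics/s1.png")
E
```

```text
(334, 181) [ 0.5955 -0.2072  0.0309]
(334, 188) [ 0.5788 -0.2122  0.0053]
(325, 222) [ 0.4775 -0.1804  0.0271]
(325, 229) [ 0.4585 -0.1845  0.0034]
(325, 235) [ 0.4405 -0.1792  0.0308]
(384, 206) [ 0.5276 -0.3581  0.0024]
(384, 211) [ 0.5127 -0.3568  0.005 ]
(384, 216) [ 0.4982 -0.357   0.003 ]
```

View pics/t1.png

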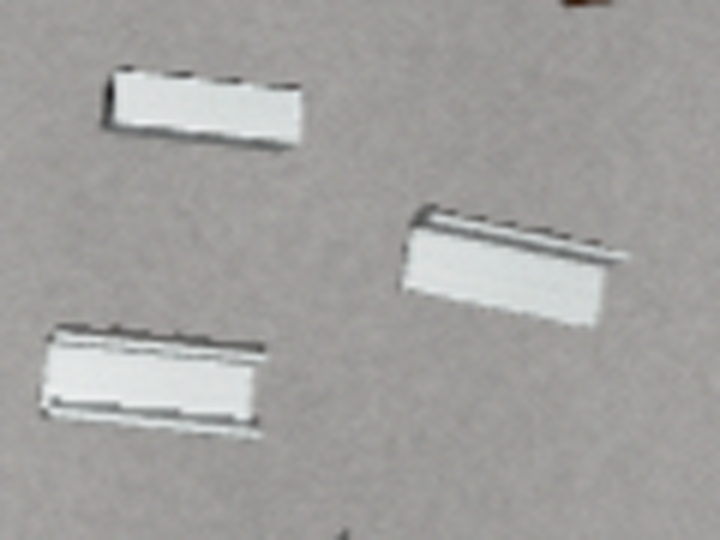

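View pics/t2.png

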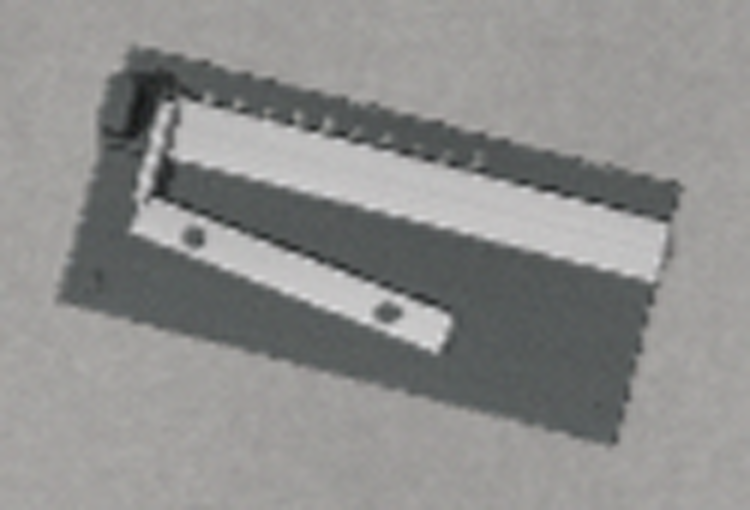

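View pics/s1.png

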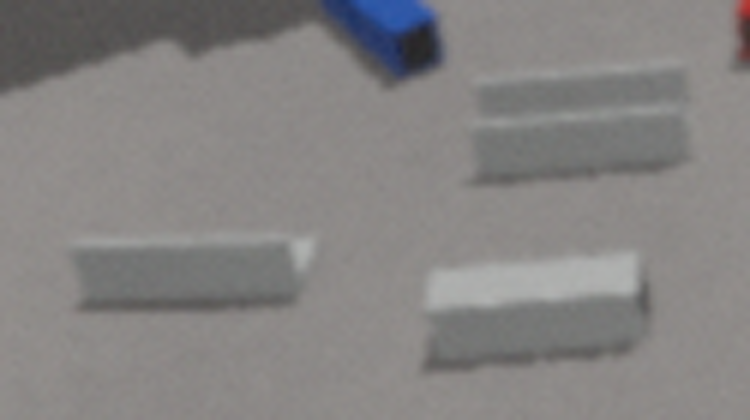

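The bar is the piece at (334,183). It has a flat closed top at z≈31 mm, no step, and a black end at its left. (325,229) is the open U channel and (384,210) is the L angle. In the gauge crop, the stop is at the left (narrow) end, the straight rail is on top and the tapered rail is below. So gauge +x points towards world +y. Next I measure poses.

```bash
cat >> h.py <<'E'
def cloud(c,x0,y0,x1,y1):
    R,t=xf(c);v,u=np.mgrid[y0:y1,x0:x1];Z=c["range_z"][y0:y1,x0:x1].astype(float)
    p=np.stack([u,v,np.ones_like(u)],-1)@np.linalg.inv(c["K"]).T*Z[...,None]
    return (p-t)@R, Z>0
E
python3 - <<'E'
from h import *
c=np.load("/tmp/t.npy",allow_pickle=True).item()
P,m=cloud(c,312,168,360,198)
q=P[m&(P[...,2]>0.024)]
r=cv2.minAreaRect((q[:,:2]*1000).astype(np.float32));print("bar",r,q[:,2].mean(),len(q))
# manual corners of the top, z=.03
for p in [(116,72),(301,90),(299,144),(110,125)]: print(world(c,300+p[0]/6,165+p[1]/6,.03).round(4))
G=lambda p,z:world(c,155+(p[0]+.0)/6-.4,165+p[1]/6-.4,z)
for n,z,ps in [("plate",.008,[(135,47),(682,185),(615,443),(60,300)]),("straight",.02,[(178,98),(668,222),(655,281),(172,160)]),("taper",.02,[(148,198),(455,315),(440,355),(132,232)])]:
    w=np.array([G(p,z)[:2] for p in ps]);print(n,w.round(4).tolist(),[np.linalg.norm(w[i]-w[(i+1)%4]).round(4) for i in range(4)], w.mean(0).round(4))
    d=w[0]-w[1];print(np.degrees(np.arctan2(d[1],d[0])), np.degrees(np.arctan2(*(w[3]-w[2])[::-1])))
P,m=cloud(c,155,165,280,250)
print("gauge z hist",np.histogram(P[m][:,2],bins=np.arange(-.004,.07,.004)))
E
```

```text
bar ((591.7774047851562, -206.48350524902344), (91.0092544555664, 26.606796264648438), 84.03982543945312) 0.029628578318076897 288
[ 0.6069 -0.1653  0.03  ]
[ 0.5991 -0.254   0.03  ]
[ 0.5728 -0.2525  0.03  ]
[ 0.5811 -0.1621  0.03  ]
plate [[0.62, 0.2504], [0.5544, -0.0191], [0.429, 0.0125], [0.495, 0.2825]] [np.float64(0.2773), np.float64(0.1293), np.float64(0.278), np.float64(0.1291)] [0.5246 0.1316]
76.32421938933003 76.27235014343678
straight [[0.5929, 0.2263], [0.5349, -0.0119], [0.5064, -0.0059], [0.5625, 0.2282]] [np.float64(0.2452), np.float64(0.0292), np.float64(0.2407), np.float64(0.0305)] [0.5492 0.1092]
76.31730904259551 76.50886647685614
taper [[0.5439, 0.2392], [0.489, 0.0899], [0.4698, 0.0968], [0.5273, 0.2464]] [np.float64(0.1591), np.float64(0.0204), np.float64(0.1603), np.float64(0.0181)] [0.5075 0.1681]
69.8063047983146 68.95683846950637
gauge z hist (array([3166, 2835, 1539, 1225,  149,  640,  537,   43,   28,   55,    4,
          6,    3,    5,    2,   16,   26,    5]), array([-0.004,  0.   ,  0.004,  0.008,  0.012,  0.016,  0.02 ,  0.024,
        0.028,  0.032,  0.036,  0.04 ,  0.044,  0.048,  0.052,  0.056,
        0.06 ,  0.064,  0.068]))
```

```bash
cat >> h.py <<'E'
from scipy.spatial.transform import Rotation as Ro
GO=np.array([.5246,.1316]);GY=np.radians(76.35)
def g2w(x,y): c,s=np.cos(GY),np.sin(GY);return GO+np.array([c*x-s*y,s*x+c*y])
def w2g(p): c,s=np.cos(GY),np.sin(GY);d=np.array(p[:2])-GO;return np.array([c*d[0]+s*d[1],-s*d[0]+c*d[1]])
def go(s,x,y,z,yawdeg):
    R=Ro.from_euler("xyz",s["eef_rot"]).as_matrix()
    d=R.T@(np.array([x,y,z])-s["ee_pos"]);dy=(np.radians(yawdeg)-s["eef_rot"][2]+np.pi)%(2*np.pi)-np.pi
    print("t",s["clock"],"shift",d.round(4),"turn",round(-dy,4))
def tool2w(s,p): return Ro.from_euler("xyz",s["eef_rot"]).as_matrix()@np.array(p)+s["ee_pos"]
def wristcloud(c,s,x0=0,y0=0,x1=512,y1=384):
    v,u=np.mgrid[y0:y1,x0:x1];Z=c["range_z"][y0:y1,x0:x1].astype(float)
    p=np.stack([u,v,np.ones_like(u)],-1)@np.linalg.inv(c["K"]).T*Z[...,None]
    H=np.array(c["hand_eye"]);p=p@H[:3,:3].T+H[:3,3]
    R=Ro.from_euler("xyz",s["eef_rot"]).as_matrix();return p@R.T+s["ee_pos"],Z>0
E
python3 - <<'E'
from h import *;from station import env
go(env.sense(),.5915,-.207,.15,-95.3)
E
```

```text
t 0.25 shift [-0.44    0.0552 -0.1786] turn -1.0225
```

```bash
python3 -m pendant '[[-0.44,0.055,-0.1785,-1.0225],[-0.44,0.055,-0.1785,-1.0225],[-0.44,0.055,-0.1785,-1.0225],[-0.44,0.055,-0.1785,-1.0225],[-0.44,0.055,-0.1785,-1.0225],[-0.44,0.055,-0.1785,-1.0225],[-0.44,0.055,-0.1785,-1.0225],[-0.44,0.055,-0.1785,-1.0225],[-0.44,0.055,-0.1785,-1.0225],[-0.44,0.055,-0.1785,-1.0225]]' 0.06 10
python3 - <<'E'
from h import *;from station import env
go(env.sense(),.5915,-.207,.15,-95.3)
E
```

```text
clock: 1.08
ee_pos: [0.5519, -0.2511, 0.1573]
eef_rot: [-1.571, 0.0, -1.661]
contact_force: [1.0, -1.2, -0.5]
opening: 0.643
t 1.0833 shift [-0.0475  0.0073  0.0354] turn 0.0019
```

```bash
python3 -m pendant '[[-0.0475,0.007,0.035,0],[-0.0475,0.007,0.035,0],[-0.0475,0.007,0.035,0],[-0.0475,0.007,0.035,0]]'
python3 - <<'E'
from h import *;from station import env,camera
s=env.sense();c=camera("wrist");cv2.imwrite("pics/w1.png",c["frame"])
P,m=wristcloud(c,s)
k=m&(P[...,2]>.022)&(P[...,2]<.045)&(abs(P[...,0]-.5915)<.04)&(abs(P[...,1]+.207)<.07)
q=P[k];print(s["ee_pos"],len(q),q[:,2].mean(),cv2.minAreaRect((q[:,:2]*1000).astype(np.float32)))
E
```

```text
clock: 1.42
ee_pos: [0.5906, -0.2075, 0.15]
eef_rot: [-1.571, 0.0, -1.661]
contact_force: [-0.4, 0.3, -0.1]
opening: 0.639
[ 0.59057345 -0.20748816  0.1500274 ] 1692 0.0311705373681141 ((591.881103515625, -205.8956756591797), (89.88351440429688, 25.441272735595703), 84.44316864013672)
```

View pics/w1.png

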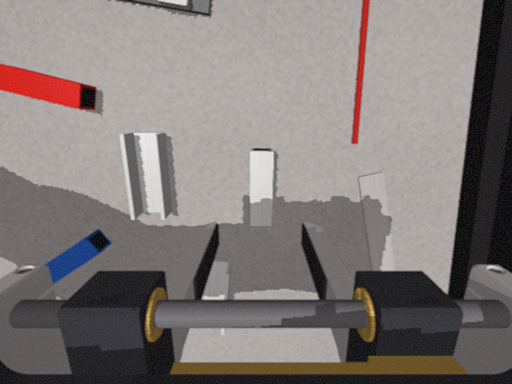

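The wrist view shows the bar upright at (261,187), between the fingers and with its black end at the top. It measures (0.592,−0.206), yaw 84.5°, 90×25.5 mm, so it agrees with the top camera. I'll go down to grasp at tip z≈15 mm so the fingers clear the rail tops later.

Run:
```python
from h import *;from station import env
go(env.sense(),.5918,-.2063,.0155,-95.5)
```

```text
t 1.4667 shift [-0.0028  0.1347  0.0017] turn 0.0036
```

```bash
python3 -m pendant '[[-0.002,0.04,0.0015,0.004],[-0.002,0.08,0.0015,0.004],[-0.002,0.11,0.0015,0.004],[-0.002,0.125,0.0015,0.004],[-0.002,0.1345,0.0015,0.004],[-0.002,0.1345,0.0015,0.004]]'
python3 -m pendant '[[0,0,0,0],[0,0,0,0],[0,0,0,0],[0,0,0,0],[0,0,0,0],[0,0,0,0]]' 0.0 20
python3 -m pendant '[[0,0,0,0],[0,0,0,0]]'
```

```text
clock: 1.97
ee_pos: [0.5905, -0.2077, 0.0145]
eef_rot: [-1.573, 0.0, -1.669]
contact_force: [0.2, 0.3, 0.3]
opening: 0.64
clock: 2.47
ee_pos: [0.5922, -0.2068, 0.0166]
eef_rot: [-1.57, -0.0, -1.667]
contact_force: [-1.8, 0.3, 6.6]
opening: 0.276
clock: 2.63
ee_pos: [0.5922, -0.2068, 0.0165]
eef_rot: [-1.57, -0.0, -1.667]
contact_force: [-1.8, -0.2, 6.8]
opening: 0.273
```

```bash
python3 -m pendant '[[0,-0.01,0,0],[0,-0.03,0,0],[0,-0.05,0,0],[0,-0.07,0,0],[0,-0.08,0,0],[0,-0.08,0,0]]'
python3 - <<'E'
from h import *;from station import env,camera
s=env.sense();c=camera("wrist");cv2.imwrite("pics/w2.png",c["frame"])
print(s["ee_pos"],s["contact_force"],s["opening"])
print("mouth",g2w(-.05,-.015),"target",g2w(-.07,.001))
print(s["eef_rot"])
t=g2w(-.07,.001);go(s,t[0],t[1],.06,76.35-180)
E
```

```text
clock: 3.13
ee_pos: [0.593, -0.207, 0.0985]
eef_rot: [-1.568, -0.001, -1.667]
contact_force: [0.7, 0.7, -2.3]
opening: 0.275
[ 0.59304188 -0.20703705  0.09850827] [ 0.67630888  0.66565469 -2.25699753] 0.27542664495693087
mouth [0.52737682 0.07947238] target [0.50710893 0.06381311]
[-1.56750572e+00 -8.56589427e-04 -1.66728279e+00]
t 3.1333 shift [-0.2613  0.0379 -0.1118] turn 0.1418
```

View pics/w2.png

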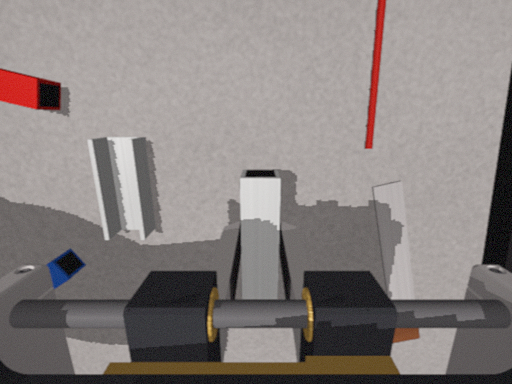

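The bar is held: opening 25.7 mm, weight about 2 N, nose at (260,172). I'll carry it to a hover before the mouth.

```bash
python3 -m pendant '[[-0.24,0.0,-0.11,0.142],[-0.24,0.0,-0.11,0.142],[-0.24,0.0,-0.11,0.142],[-0.24,0.0,-0.11,0.142],[-0.24,0.0,-0.11,0.142],[-0.24,0.0,-0.11,0.142],[-0.24,0.0,-0.11,0.142],[-0.24,0.0,-0.11,0.142],[-0.24,0.0,-0.11,0.142]]'
python3 - <<'E'
from h import *;from station import env,camera
s=env.sense();c=camera("wrist");cv2.imwrite("pics/w3.png",c["frame"]);np.save("/tmp/w3.npy",dict(c=c,s=s),allow_pickle=True)
print(s["ee_pos"],s["eef_rot"],w2g(s["ee_pos"]))
E
```

```text
clock: 3.93
ee_pos: [0.5048, 0.0433, 0.0951]
eef_rot: [-1.572, -0.0, -1.808]
contact_force: [0.3, -0.3, -1.7]
opening: 0.275
[0.50481995 0.04331156 0.09513092] [-1.57220025e+00 -3.76933029e-04 -1.80756835e+00] [-0.09046266 -0.00161384]
```

View pics/w3.png

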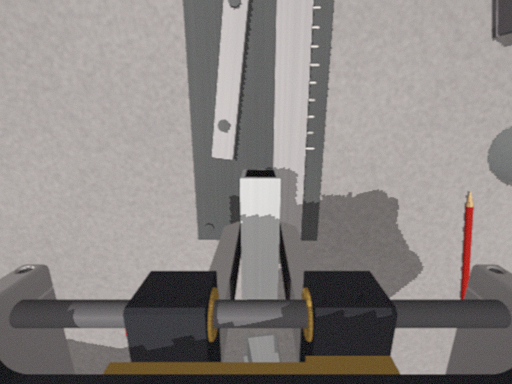

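Run:
```python
from h import *
d=np.load("/tmp/w3.npy",allow_pickle=True).item();c,s=d["c"],d["s"]
crop(c["frame"],180,0,340,120,5,"pics/w3a.png");crop(c["frame"],180,120,340,240,5,"pics/w3b.png")
P,m=wristcloud(c,s)
g=np.apply_along_axis(w2g,-1,P[...,:2]);z=P[...,2]
print("plate z",np.median(z[m&(abs(g[...,1]-.05)<.01)&(abs(g[...,0])<.1)]))
rt=m&(z>.015)&(z<.025)
for v in (5,30,60,90,120,150,165):
    u=np.where(rt[v,180:340])[0]+180
    # runs
    sp=np.split(u,np.where(np.diff(u)>2)[0]+1)
    print(v,[(r[0],r[-1],(g[v,r[0]]*1000).round(1).tolist(),(g[v,r[-1]]*1000).round(1).tolist()) for r in sp if len(r)>4])
bt=m&(z>.09)&(z<.13)
for v in (182,190,200,210):
    u=np.where(bt[v,230:290])[0]+230
    if len(u): print("bar",v,u[0],u[-1],(g[v,u[0]]*1000).round(1),(g[v,u[-1]]*1000).round(1),np.median(z[v,u]))
u=np.where(bt[:, 260])[0];print(u[:3],P[u[0],260],g[u[0],260])
```

```text
plate z 0.01012318659762014
5 [(np.int64(223), np.int64(247), [79.5, 29.1], [80.4, 9.6]), (np.int64(276), np.int64(312), [80.3, -14.3], [79.6, -43.6])]
30 [(np.int64(221), np.int64(244), [61.8, 31.5], [61.6, 12.2]), (np.int64(276), np.int64(311), [61.6, -14.6], [62.3, -44.2])]
60 [(np.int64(219), np.int64(242), [38.9, 34.2], [39.6, 14.5]), (np.int64(275), np.int64(309), [38.9, -14.2], [39.1, -43.6])]
90 [(np.int64(217), np.int64(239), [14.6, 36.7], [15.1, 17.7]), (np.int64(274), np.int64(307), [15.2, -13.9], [14.9, -43.1])]
120 [(np.int64(214), np.int64(236), [-11.0, 40.7], [-11.0, 20.9]), (np.int64(274), np.int64(306), [-10.9, -14.1], [-10.8, -43.4])]
150 [(np.int64(212), np.int64(233), [-38.3, 43.9], [-38.7, 24.5]), (np.int64(273), np.int64(304), [-38.1, -13.7], [-38.2, -43.1])]
165 [(np.int64(273), np.int64(303), [-52.4, -13.9], [-52.5, -42.7])]
bar 182 240 280 [-47.9  11.3] [-48.3 -14.3] 0.10983185588689609
bar 190 240 279 [-53.7  11.5] [-53.3 -13.7] 0.10979626607760282
bar 200 240 279 [-60.1  11.5] [-59.8 -13.7] 0.10995408565671708
bar 210 240 279 [-66.8  11.6] [-66.7 -13.9] 0.11004118863322099
[172 173 174] [0.5153539  0.0875237  0.09237166] [-0.04501337 -0.00141662]
```

View pics/w3b.png

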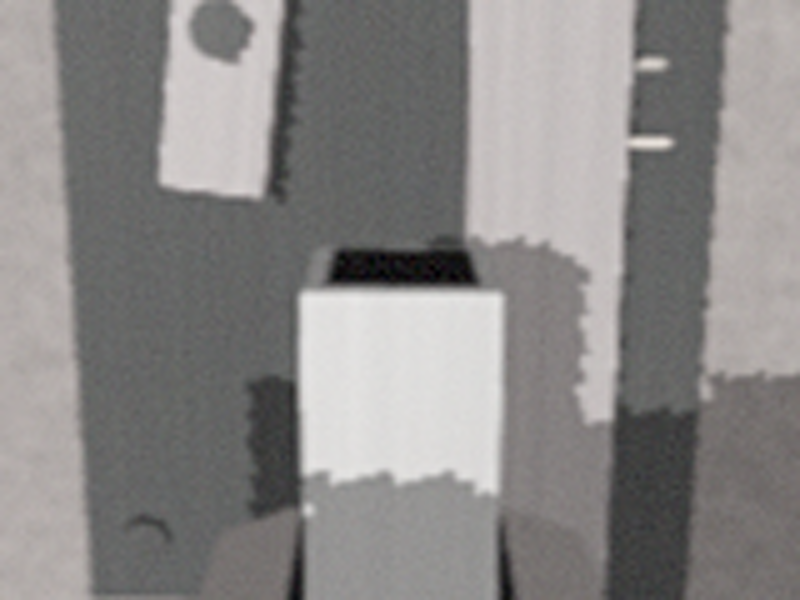

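The wrist depth gives the straight rail's face at gauge y≈−14 and the bar's side at −13.8. I'll shift 2.5 mm off the rail, go 20 mm forward and descend. In this tool pose, forward = −x, away from the rail = −z and down = +y.

```bash
python3 -m pendant '[[-0.02,0.0,-0.0025,0.004],[-0.02,0.02,-0.0025,0.004],[-0.02,0.04,-0.0025,0.004],[-0.02,0.055,-0.0025,0.004],[-0.02,0.063,-0.0025,0.004],[-0.02,0.063,-0.0025,0.004],[-0.02,0.063,-0.0025,0.004]]'
python3 -m pendant '[[0,0.002,0,0],[0,0.003,0,0],[0,0.004,0,0],[0,0.004,0,0]]'
```

```text
clock: 4.57
ee_pos: [0.5079, 0.0622, 0.0329]
eef_rot: [-1.572, -0.0, -1.814]
contact_force: [-0.8, -0.4, -2.4]
opening: 0.275
clock: 4.9
ee_pos: [0.508, 0.0627, 0.0293]
eef_rot: [-1.57, 0.0, -1.813]
contact_force: [-0.5, -0.4, -2.1]
opening: 0.27
```

```bash
python3 -m pendant '[[0,0.001,0,0],[0,0.002,0,0],[0,0.003,0,0],[0,0.003,0,0]]'
python3 -m pendant '[[0,0.001,0,0],[0,0.0015,0,0],[0,0.0015,0,0],[0,0.0015,0,0]]'
```

```text
clock: 5.23
ee_pos: [0.5078, 0.0628, 0.0258]
eef_rot: [-1.571, -0.0, -1.813]
contact_force: [0.5, 1.3, -1.8]
opening: 0.275
clock: 5.57
ee_pos: [0.5078, 0.0628, 0.0245]
eef_rot: [-1.571, 0.0, -1.813]
contact_force: [-1.0, -0.2, 0.5]
opening: 0.274
```

```bash
python3 -m pendant '[[0,-0.0005,0.001,0],[0,-0.0005,0.0015,0],[0,-0.0005,0.0015,0],[0,-0.0005,0.0015,0]]'
python3 -m pendant '[[0,0,0.0005,0],[0,0,0.001,0],[0,0,0.001,0],[0,0,0.001,0]]'
python3 - <<'E'
from h import *;from station import env,camera
s=env.sense();c=camera("wrist");cv2.imwrite("pics/w4.png",c["frame"])
crop(c["frame"],200,100,320,220,5,"pics/w4b.png")
E
```

```text
clock: 5.9
ee_pos: [0.509, 0.0624, 0.0249]
eef_rot: [-1.572, -0.0, -1.813]
contact_force: [-4.6, 1.0, -0.5]
opening: 0.273
clock: 6.23
ee_pos: [0.509, 0.0624, 0.0247]
eef_rot: [-1.573, -0.001, -1.813]
contact_force: [-9.2, 2.5, 3.6]
opening: 0.276
```

View pics/w4b.png

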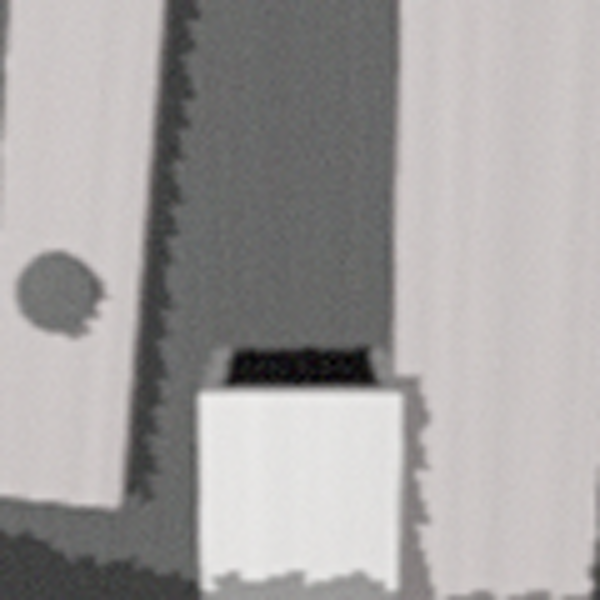

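The bar lies flush on the straight rail with about 9 N of side force. I'll ease that off, then slide it forward in the grip.

```bash
python3 -m pendant '[[0,-0.0004,-0.0012,0],[0,-0.0004,-0.0012,0],[-0.003,-0.0004,-0.0012,0],[-0.007,-0.0004,-0.0012,0],[-0.012,-0.0004,-0.0012,0],[-0.016,-0.0004,-0.0012,0],[-0.019,-0.0004,-0.0012,0],[-0.02,-0.0004,-0.0012,0],[-0.02,-0.0004,-0.0012,0]]'
python3 - <<'E'
from h import *;from station import env
s=env.sense();print(w2g(s["ee_pos"])*1000,s["contact_force"])
E
```

```text
clock: 7.03
ee_pos: [0.514, 0.0826, 0.0254]
eef_rot: [-1.571, 0.001, -1.813]
contact_force: [-3.7, 2.7, -3.2]
opening: 0.273
[-50.09697483  -1.20719642] [-3.69194767  2.74882533 -3.23611996]
```

```bash
python3 -m pendant '[[-0.003,0.0006,0,0],[-0.008,0.0006,0,0],[-0.013,0.0006,0,0],[-0.018,0.0006,0,0],[-0.023,0.0006,0,0],[-0.028,0.0006,0,0],[-0.032,0.0006,0,0],[-0.034,0.0006,0,0],[-0.035,0.0006,0,0],[-0.035,0.0006,0,0]]'
python3 - <<'E'
from h import *;from station import env,camera
s=env.sense();print(w2g(s["ee_pos"])*1000,s["contact_force"])
c=camera("wrist");crop(c["frame"],200,40,320,220,5,"pics/w5.png");crop(c["frame"],180,40,340,160,5,"pics/w5.png")
E
```

```text
clock: 7.87
ee_pos: [0.5222, 0.116, 0.0247]
eef_rot: [-1.571, 0.0, -1.813]
contact_force: [-3.9, 0.8, -4.1]
opening: 0.274
[-15.69096485  -1.35583119] [-3.94715098  0.7778682  -4.10093008]
```

View pics/w5.png

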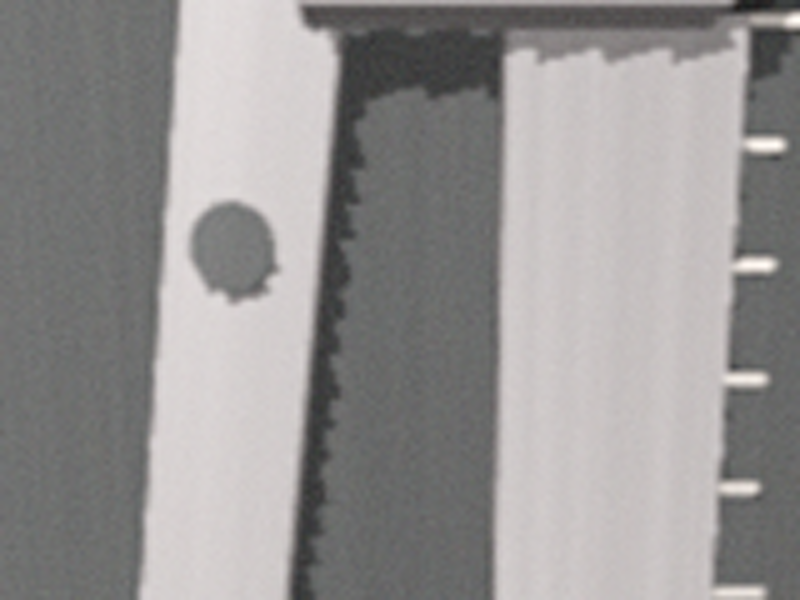

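```bash
python3 -m pendant '[[-0.003,0.0004,0,0],[-0.006,0.0006,0,0],[-0.009,0.0006,0,0],[-0.012,0.0006,0,0],[-0.015,0.0006,0,0],[-0.0165,0.0006,0,0],[-0.018,0.0006,0,0],[-0.018,0.0006,0,0]]'
python3 - <<'E'
from h import *;from station import env,camera
s=env.sense();print(w2g(s["ee_pos"])*1000,s["contact_force"])
c=camera("wrist");crop(c["frame"],180,40,340,240,4,"pics/w6.png")
d=(c["range_z"]);P,m=wristcloud(c,s);g=np.apply_along_axis(w2g,-1,P[...,:2]);z=P[...,2];rt=m&(z>.015)&(z<.025)
for v in (70,100,120,130,140,150,160):
    u=np.where(rt[v,180:340])[0]+180
    sp=np.split(u,np.where(np.diff(u)>2)[0]+1)
    print(v,[(r[0],r[-1],(g[v,r[0]]*1000).round(1).tolist(),(g[v,r[-1]]*1000).round(1).tolist()) for r in sp if len(r)>4])
E
```

```text
clock: 8.58
ee_pos: [0.526, 0.1313, 0.0243]
eef_rot: [-1.572, -0.003, -1.815]
contact_force: [-11.9, -12.3, 11.9]
opening: 0.277
[ 0.04747583 -1.43329164] [-11.94809479 -12.2541172   11.85387001]
70 [(np.int64(216), np.int64(238), [110.6, 25.6], [110.6, 11.9]), (np.int64(325), np.int64(329), [110.0, -42.1], [110.1, -44.7])]
100 [(np.int64(214), np.int64(245), [92.9, 27.9], [92.8, 7.9]), (np.int64(279), np.int64(325), [92.8, -14.2], [92.6, -44.1])]
120 [(np.int64(213), np.int64(243), [80.5, 29.3], [80.4, 9.6]), (np.int64(279), np.int64(324), [80.3, -14.2], [80.1, -44.0])]
130 [(np.int64(212), np.int64(242), [74.1, 30.3], [73.9, 10.4]), (np.int64(279), np.int64(323), [73.8, -14.4], [73.7, -43.7])]
140 [(np.int64(212), np.int64(241), [67.4, 30.8], [67.5, 11.1]), (np.int64(278), np.int64(322), [66.8, -14.2], [67.2, -43.2])]
150 [(np.int64(211), np.int64(240), [60.7, 31.9], [60.7, 12.0]), (np.int64(278), np.int64(322), [60.2, -14.1], [60.4, -43.9])]
160 [(np.int64(210), np.int64(239), [54.1, 32.7], [53.6, 13.0]), (np.int64(278), np.int64(321), [53.5, -14.1], [53.8, -43.3])]
```

View pics/w6.png

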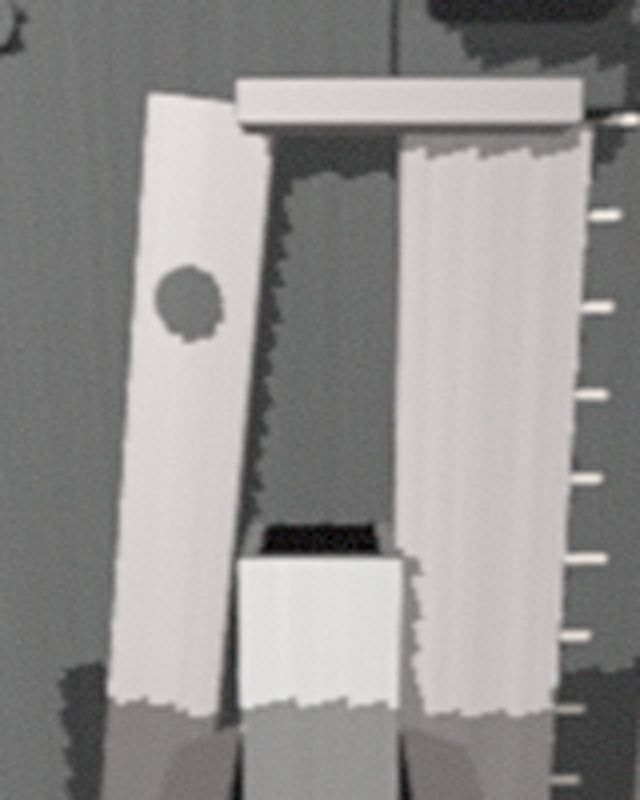

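The slide stopped early: about 15 N along the slot and 12 N upward, while the picture still shows a gap of 2 to 3 mm between the bar's corner and the taper. I'll back off a little and find out what is rubbing.

```bash
python3 -m pendant '[[0.001,-0.0006,0,0],[0.0025,-0.0012,0,0],[0.0025,-0.0015,0,0],[0.0025,-0.0015,0,0]]'
python3 - <<'E'
from h import *;from station import env,camera
s=env.sense();print(w2g(s["ee_pos"])*1000,s["ee_pos"],s["contact_force"])
c=camera("scene");crop(c["frame"],220,130,345,225,6,"pics/s7.png")
c=camera("wrist");cv2.imwrite("pics/w7.png",cv2.resize(c["frame"][100:300,130:390],None,fx=3,fy=3,interpolation=cv2.INTER_CUBIC))
E
```

```text
clock: 8.97
ee_pos: [0.5259, 0.1309, 0.0257]
eef_rot: [-1.571, 0.0, -1.813]
contact_force: [-6.9, 0.5, -2.2]
opening: 0.275
[-0.35292514 -1.44286663] [0.52591883 0.13091654 0.02572336] [-6.93553159  0.54438986 -2.22832962]
```

View pics/s7.png

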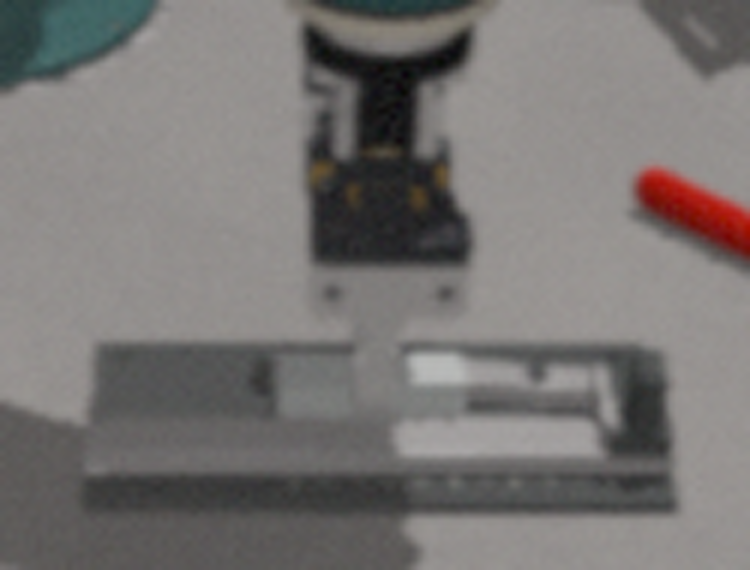

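View pics/w7.png

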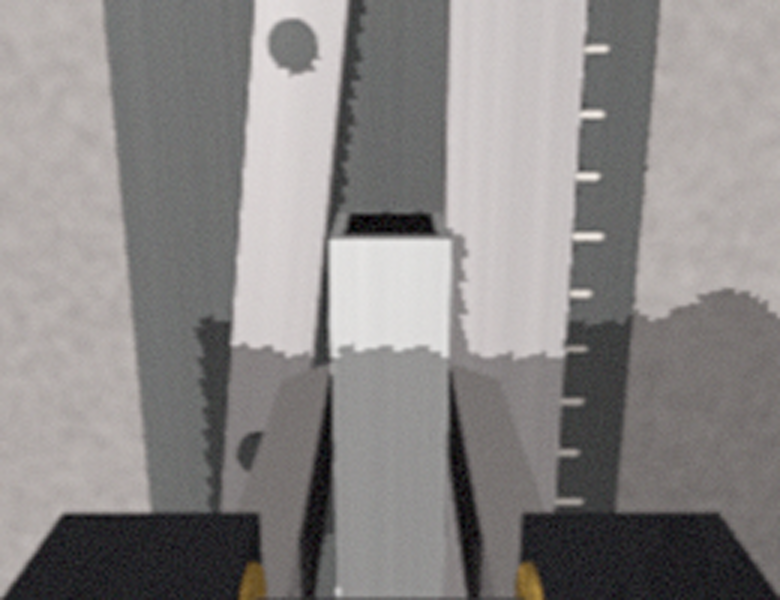

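Run:
```python
from h import *;from station import env,camera
s=env.sense();c=camera("wrist");K=c["K"];H=np.array(c["hand_eye"])
R=Ro.from_euler("xyz",s["eef_rot"]).as_matrix()
def pz(u,v,z):
    d=R@H[:3,:3]@np.linalg.inv(K)@np.array([u,v,1.]);o=R@H[:3,3]+s["ee_pos"];p=o+d*(z-o[2])/d[2];return (w2g(p)*1000).round(1)
o=lambda x,y:(130+(x+.5)/3-.5,100+(y+.5)/3-.5)
for n,(x,y),z in [("noseL",(328,238),.039),("noseR",(452,238),.039),("tailish",(336,590),.039),("tailR",(447,590),.039),("tapnear",(318,365),.021),("tap",(330,200),.021),("tap",(348,0),.021),("rail",(445,200),.021),("rail",(448,0),.021)]:
    print(n,pz(*o(x,y),z))
P,m=wristcloud(c,s);g=np.apply_along_axis(w2g,-1,P[...,:2])*1000;z=P[...,2]
for v in (182,190,200,210,220):
    u=np.where((z[v,225:300]>.03)&m[v,225:300])[0]+225;print(v,u[0],u[-1],g[v,u[0]].round(1),g[v,u[-1]].round(1),(z[v,u].min()*1000).round(1),(z[v,u].max()*1000).round(1))
for u in (250,260,270):
    col=z[170:235,u];print(u,[(v+170,round(col[v]*1000,1)) for v in range(0,60,6)])
```

```text
noseL [43.8 12. ]
noseR [ 43.7 -14.5]
tailish [-43.9  12.2]
tailR [-44.  -14.8]
tapnear [ 7.6 16.7]
tap [48.8 12.7]
tap [92.8  7.7]
rail [ 48.7 -14.1]
rail [ 92.7 -14.1]
182 239 279 [42.1 11.9] [ 42.2 -13.5] 39.8 41.7
190 240 279 [37.4 11.2] [ 36.8 -13.6] 39.5 42.2
200 240 279 [30.1 11.6] [ 30.1 -13.7] 39.4 41.9
210 240 279 [23.3 11.7] [ 23.  -13.9] 39.7 42.3
220 240 278 [16.5 11.9] [ 16.6 -13.2] 39.3 42.3
250 [(170, np.float64(9.4)), (176, np.float64(32.3)), (182, np.float64(40.5)), (188, np.float64(40.9)), (194, np.float64(41.0)), (200, np.float64(40.1)), (206, np.float64(40.9)), (212, np.float64(40.4)), (218, np.float64(40.4)), (224, np.float64(38.9))]
260 [(170, np.float64(10.1)), (176, np.float64(33.6)), (182, np.float64(41.0)), (188, np.float64(40.4)), (194, np.float64(40.3)), (200, np.float64(40.5)), (206, np.float64(41.0)), (212, np.float64(42.1)), (218, np.float64(40.5)), (224, np.float64(40.7))]
270 [(170, np.float64(8.2)), (176, np.float64(32.7)), (182, np.float64(41.3)), (188, np.float64(39.7)), (194, np.float64(41.0)), (200, np.float64(40.9)), (206, np.float64(39.5)), (212, np.float64(41.2)), (218, np.float64(40.3)), (224, np.float64(40.6))]
```

The measured gap at the nose is about 27.4 mm against about 26.5 mm for the bar on the same scale. The bar could therefore be at or close to the wedge, and most of that load may be pressing from my side and down offsets. I'll relax the side force and advance in small steps.

```bash
python3 -m pendant '[[0,0,-0.0006,0],[0,0.0002,-0.001,0],[0,0.0002,-0.001,0]]'
python3 -m pendant '[[-0.0005,0,0,0],[-0.0005,0,0,0]]'
python3 -m pendant '[[-0.0005,0,0,0],[-0.0005,0,0,0]]'
```

```text
clock: 9.37
ee_pos: [0.5257, 0.1312, 0.0258]
eef_rot: [-1.57, 0.001, -1.813]
contact_force: [0.1, 0.4, -1.1]
opening: 0.276
clock: 9.53
ee_pos: [0.5256, 0.1318, 0.0257]
eef_rot: [-1.57, 0.0, -1.813]
contact_force: [1.0, -0.5, -3.2]
opening: 0.277
clock: 9.7
ee_pos: [0.5255, 0.1322, 0.0256]
eef_rot: [-1.571, 0.0, -1.813]
contact_force: [0.4, -0.4, -2.4]
opening: 0.274
```

It moves freely now, so it wasn't wedged. I'll carry on gently.

```bash
python3 -m pendant '[[-0.001,0,0,0],[-0.002,0,0,0],[-0.002,0,0,0]]'
python3 -m pendant '[[-0.001,0,0,0],[-0.002,0,0,0],[-0.002,0,0,0]]'
python3 -m pendant '[[-0.001,0,0,0],[-0.002,0,0,0],[-0.002,0,0,0]]'
```

```text
clock: 9.95
ee_pos: [0.5258, 0.1344, 0.0255]
eef_rot: [-1.571, 0.0, -1.813]
contact_force: [-0.2, -0.2, -2.2]
opening: 0.274
clock: 10.2
ee_pos: [0.5263, 0.1363, 0.0255]
eef_rot: [-1.571, 0.0, -1.813]
contact_force: [0.0, -0.6, -1.8]
opening: 0.272
clock: 10.45
ee_pos: [0.5268, 0.1382, 0.0255]
eef_rot: [-1.571, 0.0, -1.813]
contact_force: [-1.4, -0.1, -2.2]
opening: 0.275
```

```bash
python3 -m pendant '[[-0.0005,0,0,0],[-0.001,0,0,0],[-0.001,0,0,0]]'
python3 -m pendant '[[-0.0005,0,0,0],[-0.001,0,0,0],[-0.001,0,0,0]]'
python3 -m pendant '[[-0.0005,0,0,0],[-0.001,0,0,0],[-0.001,0,0,0]]'
```

```text
clock: 10.7
ee_pos: [0.527, 0.139, 0.0255]
eef_rot: [-1.571, 0.0, -1.813]
contact_force: [0.6, 0.3, -2.2]
opening: 0.273
clock: 10.95
ee_pos: [0.5272, 0.14, 0.0255]
eef_rot: [-1.571, 0.0, -1.813]
contact_force: [-0.2, 0.5, -1.5]
opening: 0.272
clock: 11.2
ee_pos: [0.5275, 0.141, 0.0255]
eef_rot: [-1.571, 0.0, -1.813]
contact_force: [-0.3, -0.6, -2.5]
opening: 0.272
```

Run:
```python
from h import *;from station import env,camera
s=env.sense();print(w2g(s["ee_pos"])*1000,s["contact_force"])
c=camera("wrist");crop(c["frame"],200,110,320,210,6,"pics/w8.png")
```

```text
[ 9.81732026 -0.56705064] [-0.30669645 -0.57275147 -2.50967229]
```

View pics/w8.png

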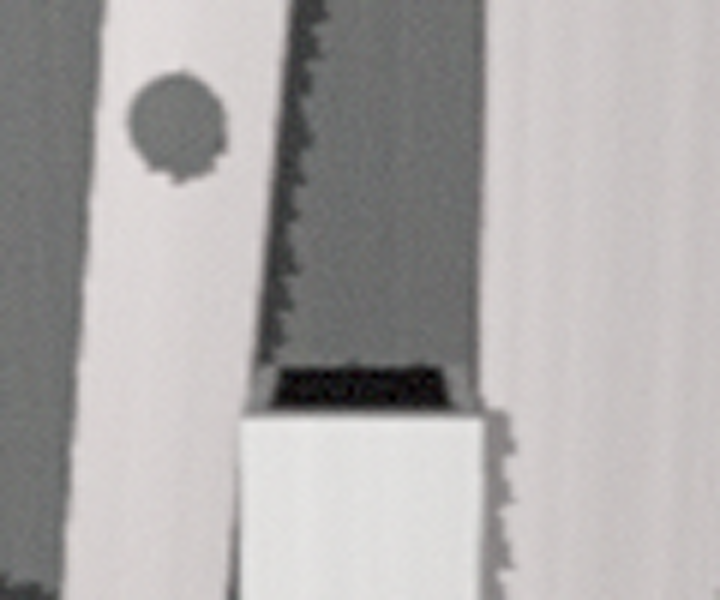

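The nose corner is nearly touching the taper at crop (240,415), with the bar about 1 mm above the floor. I'll shift it to the rail, lower it, then release.

```bash
python3 -m pendant '[[0,0.0003,0.0005,0],[0,0.0006,0.0008,0],[0,0.001,0.0008,0],[0,0.001,0.0008,0]]'
python3 -m pendant '[[0,0,0,0],[0,0,0,0],[0,0,0,0]]' 0.04 10
python3 -m pendant '[[0,0,0,0],[0,0,0,0]]'
```

```text
clock: 11.58
ee_pos: [0.5282, 0.1406, 0.0244]
eef_rot: [-1.571, -0.0, -1.813]
contact_force: [0.0, -0.3, -1.9]
opening: 0.275
clock: 11.83
ee_pos: [0.5284, 0.1407, 0.0246]
eef_rot: [-1.571, 0.0, -1.813]
contact_force: [-0.2, 0.3, -0.1]
opening: 0.416
clock: 12.0
ee_pos: [0.5283, 0.1407, 0.0246]
eef_rot: [-1.571, 0.0, -1.813]
contact_force: [0.4, 0.6, 0.4]
opening: 0.424
```

```bash
python3 -m pendant '[[0,-0.02,0,0],[0,-0.045,0,0],[0.01,-0.055,0,0],[0.04,-0.055,-0.003,0],[0.062,-0.055,-0.003,0],[0.062,-0.055,-0.003,0],[0.062,-0.055,-0.003,0]]' 
python3 -m pendant '[[0,0,0,0],[0,0,0,0],[0,0,0,0],[0,0,0,0],[0,0,0,0]]' 0.0 30
python3 - <<'E'
from h import *;from station import env,camera
s=env.sense();print(w2g(s["ee_pos"])*1000,s["ee_pos"],s["contact_force"],s["opening"])
c=camera("wrist");cv2.imwrite("pics/w9.png",cv2.resize(c["frame"][100:300,130:390],None,fx=3,fy=3,interpolation=cv2.INTER_CUBIC))
P,m=wristcloud(c,s);g=np.apply_along_axis(w2g,-1,P[...,:2])*1000;z=P[...,2]
k=m&(z>.032)&(z<.05)&(abs(g[...,1])<30)&(g[...,0]<75)&(g[...,0]>-60)
q=g[k];print(len(q),cv2.minAreaRect(q.astype(np.float32)),q.min(0),q.max(0))
E
```

```text
clock: 12.58
ee_pos: [0.5103, 0.0797, 0.0795]
eef_rot: [-1.571, -0.0, -1.816]
contact_force: [-0.3, 0.0, 0.5]
opening: 0.428
clock: 13.0
ee_pos: [0.5104, 0.0817, 0.0794]
eef_rot: [-1.571, 0.0, -1.813]
contact_force: [0.3, 0.3, -0.1]
opening: 0.11
[-51.88470108   2.00564063] [0.51040673 0.08165407 0.079372  ] [ 0.29249073  0.33549042 -0.09517668] 0.11037272626075618
3583 ((9.440078735351562, -0.8354425430297852), (26.06254768371582, 89.13687896728516), 89.76431274414062) [-35.10646041 -13.98062871] [53.99480153 12.37618861]
```

View pics/w9.png

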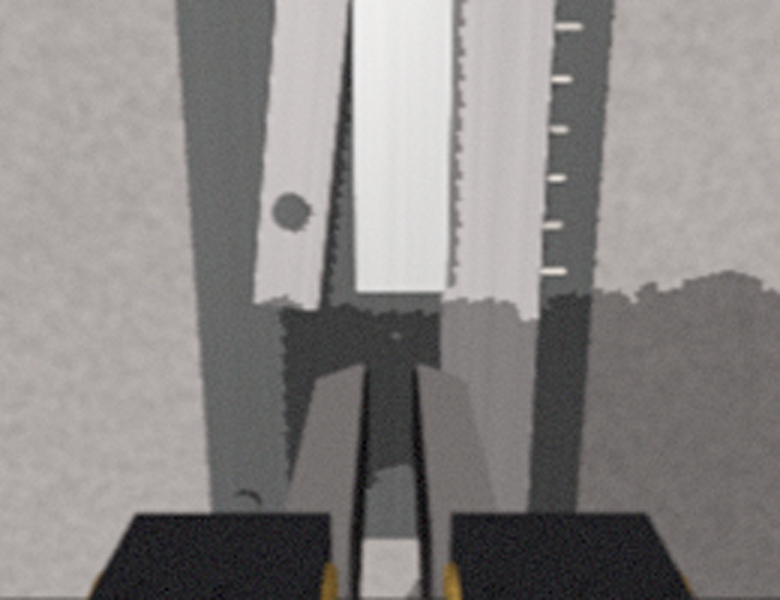

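The bar lies straight by the rail: tail at gauge x≈−35, yaw −0.24° against my gauge estimate. I'll lower the closed fingers behind the tail.

```bash
python3 -m pendant '[[0,0.02,0,0],[0,0.04,0,0],[0,0.055,0,0],[0,0.062,0,0],[0,0.062,0,0]]' 
python3 -m pendant '[[-0.002,0,0,0],[-0.004,0,0,0],[-0.006,0,0,0],[-0.006,0,0,0]]'
```

```text
clock: 13.47
ee_pos: [0.5096, 0.0813, 0.0163]
eef_rot: [-1.573, -0.001, -1.813]
contact_force: [-0.6, -0.1, 0.3]
opening: 0.007
clock: 13.8
ee_pos: [0.5125, 0.0875, 0.0183]
eef_rot: [-1.57, 0.001, -1.813]
contact_force: [-0.1, -0.1, -0.5]
opening: 0.001
```

```bash
python3 -m pendant '[[-0.001,0,0,0],[-0.002,0,0,0],[-0.002,0,0,0]]'
python3 -m pendant '[[-0.0005,0,0,0],[-0.001,0,0,0],[-0.001,0,0,0]]'
python3 -m pendant '[[-0.0005,0,0,0],[-0.001,0,0,0],[-0.001,0,0,0]]'
python3 - <<'E'
from h import *;from station import env
s=env.sense();print(w2g(s["ee_pos"])*1000,s["contact_force"])
E
```

```text
clock: 14.05
ee_pos: [0.5125, 0.0889, 0.0177]
eef_rot: [-1.571, -0.0, -1.813]
contact_force: [0.6, -2.3, 1.5]
opening: 0.002
clock: 14.3
ee_pos: [0.5126, 0.0899, 0.0175]
eef_rot: [-1.571, -0.0, -1.813]
contact_force: [-0.9, -1.9, 1.8]
opening: 0.002
clock: 14.55
ee_pos: [0.5128, 0.091, 0.0175]
eef_rot: [-1.571, 0.0, -1.813]
contact_force: [-0.1, -1.8, 2.1]
opening: 0.004
[-42.21698657   1.86045422] [-0.12860633 -1.80026636  2.10883189]
```

Contact with the tail at about 2 N, which is sliding friction. I'll keep pushing in small steps.

```bash
python3 -m pendant '[[-0.0005,0,0,0],[-0.001,0,0,0],[-0.001,0,0,0]]'
python3 -m pendant '[[-0.0005,0,0,0],[-0.001,0,0,0],[-0.001,0,0,0]]'
python3 -m pendant '[[-0.0005,0,0,0],[-0.001,0,0,0],[-0.001,0,0,0]]'
```

```text
clock: 14.8
ee_pos: [0.5131, 0.0921, 0.0175]
eef_rot: [-1.571, 0.0, -1.813]
contact_force: [-0.5, -2.3, 2.3]
opening: 0.004
clock: 15.05
ee_pos: [0.5133, 0.093, 0.0175]
eef_rot: [-1.571, 0.0, -1.813]
contact_force: [0.5, -2.1, 1.6]
opening: 0.002
clock: 15.3
ee_pos: [0.5136, 0.094, 0.0175]
eef_rot: [-1.571, 0.0, -1.813]
contact_force: [0.1, -2.8, 0.2]
opening: 0.006
```

```bash
python3 -m pendant '[[-0.0005,0,0,0],[-0.001,0,0,0],[-0.001,0,0,0]]'
python3 -m pendant '[[-0.0005,0,0,0],[-0.001,0,0,0],[-0.001,0,0,0]]'
python3 - <<'E'
from h import *;from station import env,camera
s=env.sense();print(w2g(s["ee_pos"])*1000,s["contact_force"])
c=camera("wrist");crop(c["frame"],200,60,320,160,6,"pics/w10.png")
E
```

```text
clock: 15.55
ee_pos: [0.5138, 0.0949, 0.0175]
eef_rot: [-1.571, 0.0, -1.813]
contact_force: [-0.2, -2.1, 1.3]
opening: 0.003
clock: 15.8
ee_pos: [0.514, 0.0955, 0.0175]
eef_rot: [-1.571, -0.0, -1.814]
contact_force: [-1.2, -3.9, 2.4]
opening: 0.004
[-37.58936841   1.80720226] [-1.18248052 -3.91101917  2.41243294]
```

View pics/w10.png

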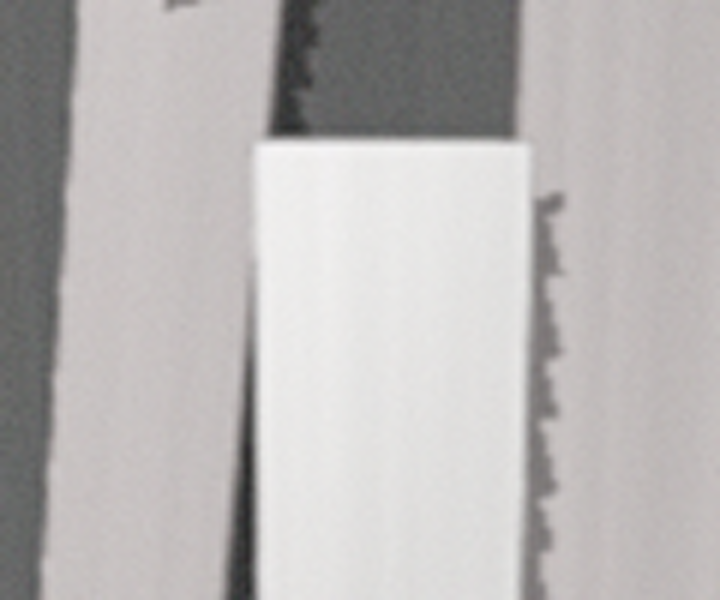

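The force has started to rise, to about 4 N, so wedging has begun. I'll use 0.5 mm steps up to about 7 N.

```bash
python3 -m pendant '[[-0.0003,0,0,0],[-0.0005,0,0,0],[-0.0005,0,0,0]]'
python3 -m pendant '[[0,0,0,0],[0,0,0,0]]'
```

```text
clock: 16.1
ee_pos: [0.514, 0.0957, 0.0175]
eef_rot: [-1.571, -0.001, -1.814]
contact_force: [-2.0, -6.7, 3.8]
opening: 0.005
clock: 16.27
ee_pos: [0.514, 0.0957, 0.0175]
eef_rot: [-1.571, -0.001, -1.814]
contact_force: [-2.5, -6.8, 3.8]
opening: 0.004
```

The push reads about 7.2 N and is steady, so the bar is wedged. Backing off straight, then up.

```bash
python3 -m pendant '[[0,0,0,0],[0.0005,0,0,0],[0.001,0,0,0],[0.004,0,0,0],[0.01,0,0,0],[0.012,-0.01,0,0],[0.012,-0.04,0,0],[0.012,-0.075,0,0],[0.012,-0.085,0,0],[0.012,-0.085,0,0]]'
python3 - <<'E'
from h import *;from station import env,camera
s=env.sense();print(w2g(s["ee_pos"])*1000,s["ee_pos"],s["contact_force"])
c=camera("wrist");cv2.imwrite("pics/w11.png",cv2.resize(c["frame"][0:240,120:400],None,fx=2.5,fy=2.5,interpolation=cv2.INTER_CUBIC))
P,m=wristcloud(c,s);g=np.apply_along_axis(w2g,-1,P[...,:2])*1000;z=P[...,2]
k=m&(z>.032)&(z<.05)&(abs(g[...,1])<30)&(g[...,0]<85)&(g[...,0]>-60)
q=g[k];print(len(q),cv2.minAreaRect(q.astype(np.float32)),q.min(0),q.max(0),z[k].mean())
k=m&(z>.05)&(z<.08)&(g[...,0]>80)&(g[...,0]<150)&(abs(g[...,1]+30)<30);print("grip",k.sum(),P[k].min(0),P[k].max(0),cv2.minAreaRect(g[k].astype(np.float32)))
E
```

```text
clock: 17.1
ee_pos: [0.5129, 0.0846, 0.1059]
eef_rot: [-1.566, 0.002, -1.814]
contact_force: [0.0, -0.5, -0.6]
opening: 0.007
[-48.37899882   0.26311887] [0.51292734 0.08464954 0.10587003] [ 0.0333874  -0.51598587 -0.58648078]
2917 ((18.227153778076172, -0.853302001953125), (26.0603084564209, 89.50883483886719), 89.94843292236328) [-26.52922356 -13.89054815] [62.99200094 12.21693153] 0.03927450008783341Traceback (most recent call last):
  File "<stdin>", line 7, in <module>
    return umr_minimum(a, axis, None, out, keepdims, initial, where)
ValueError: zero-size array to reduction operation minimum which has no identity
```

View pics/w11.png

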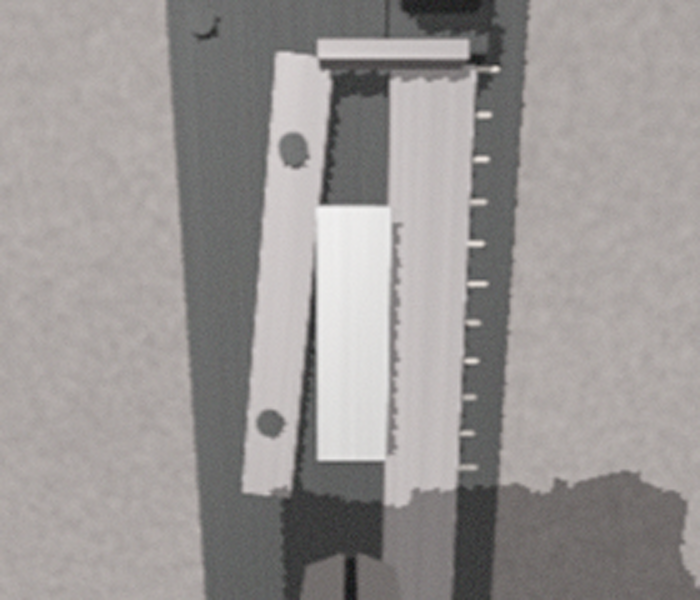

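The bar is flat and parallel in the slot, with its tail at (350,458) and nose at (350,207), i.e. nose at gauge x≈63. The tongue is at (393,48). Now I locate the stop's grip block from the first top image.

Run:
```python
from h import *;from station import env,camera
c0=np.load("/tmp/t.npy",allow_pickle=True).item()
P,m=cloud(c0,155,165,280,250);z=P[...,2];g=np.apply_along_axis(w2g,-1,P[...,:2])*1000
for a,b in [(.05,.07),(.03,.038)]:
    k=m&(z>a)&(z<b);print(a,k.sum(),g[k].min(0),g[k].max(0),np.median(g[k],0))
for p in [(180,100),(157,200),(160,100),(138,198)]: 
    w=world(c0,155+p[0]/6-.42,165+p[1]/6-.42,.034);print(p,(w2g(w)*1000).round(1))
s=env.sense()
for x in (.160,):
    t=g2w(x,-.0295);print(t);go(s,t[0],t[1],.106,np.degrees(-1.814))
```

```text
0.05 50 [120.16314321 -42.43861338] [134.49714057 -16.90979793] [126.881348   -29.95209628]
0.03 71 [107.63582457 -46.3679859 ] [138.35396162  10.14251461] [113.16927527 -22.53495706]
(180, 100) [104.2 -41.8]
(157, 200) [101.9   7.4]
(160, 100) [113.5 -39.4]
(138, 198) [111.    8.7]
[0.59102522 0.28011916]
t 17.15 shift [-0.2089 -0.0017  0.0296] turn 0.0003
```

```bash
python3 -m pendant '[[-0.202,0,0.0295,0],[-0.202,0,0.0295,0],[-0.202,0,0.0295,0],[-0.202,0,0.0295,0],[-0.202,0,0.0295,0],[-0.202,0,0.0295,0],[-0.202,0,0.0295,0],[-0.202,0,0.0295,0]]'
python3 - <<'E'
from h import *;from station import env,camera
s=env.sense();print(w2g(s["ee_pos"])*1000,s["ee_pos"],s["contact_force"])
c=camera("scene");crop(c["frame"],230,130,355,225,6,"pics/s12.png")
E
```

```text
clock: 17.82
ee_pos: [0.5878, 0.2729, 0.1011]
eef_rot: [-1.572, -0.002, -1.813]
contact_force: [-0.5, -1.0, 0.4]
opening: 0.004
[152.18721932 -28.02793418] [0.58775099 0.27287444 0.10108495] [-0.5052171  -1.04942919  0.3848044 ]
```

View pics/s12.png

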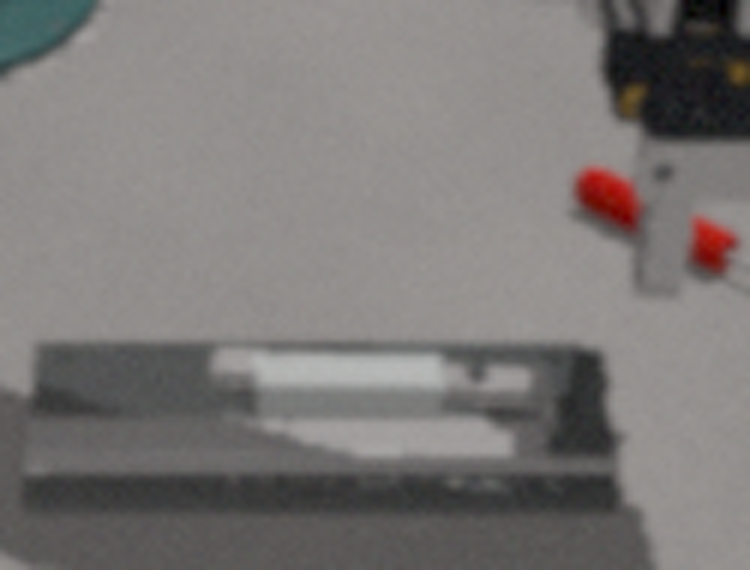

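```bash
python3 -m pendant '[[0,0.02,0,0],[0,0.04,0,0],[0,0.053,0,0],[0,0.057,0,0],[0,0.057,0,0],[0,0.057,0,0]]'
python3 -m pendant '[[0.002,0,0.001,0],[0.004,0,0.001,0],[0.006,0,0.001,0],[0.006,0,0.001,0]]'
```

```text
clock: 18.37
ee_pos: [0.5887, 0.2734, 0.0461]
eef_rot: [-1.571, 0.0, -1.814]
contact_force: [0.0, -0.4, -0.1]
opening: 0.004
clock: 18.7
ee_pos: [0.5882, 0.2669, 0.046]
eef_rot: [-1.57, 0.0, -1.814]
contact_force: [-0.2, -1.0, -0.0]
opening: 0.006
```

```bash
python3 -m pendant '[[0.001,0.001,0,0],[0.002,0.002,0,0],[0.003,0.002,0,0],[0.004,0.002,0,0],[0.004,0.002,0,0]]'
python3 -m pendant '[[0.001,0,0,0],[0.002,0,0,0],[0.003,0,0,0],[0.004,0,0,0],[0.005,0,0,0],[0.005,0,0,0]]'
python3 - <<'E'
from h import *;from station import env,camera
s=env.sense();print(w2g(s["ee_pos"])*1000,s["contact_force"])
E
```

```text
clock: 19.12
ee_pos: [0.5869, 0.2636, 0.0434]
eef_rot: [-1.571, 0.0, -1.813]
contact_force: [-0.6, 0.6, 0.3]
opening: 0.005
clock: 19.62
ee_pos: [0.5857, 0.2586, 0.0435]
eef_rot: [-1.571, -0.0, -1.813]
contact_force: [-0.6, 0.5, 0.2]
opening: 0.006
[137.79222917 -29.44114949] [-0.62323858  0.51029559  0.15274068]
```

```bash
python3 -m pendant '[[0.001,0,0,0],[0.002,0,0,0],[0.003,0,0,0],[0.004,0,0,0],[0.005,0,0,0],[0.006,0,0,0]]'
python3 - <<'E'
from h import *;from station import env,camera
s=env.sense();print(w2g(s["ee_pos"])*1000,s["contact_force"])
c=camera("top");crop(c["frame"],155,165,280,250,6,"pics/t13.png")
c=camera("scene");crop(c["frame"],230,130,355,225,6,"pics/s13.png")
E
```

```text
clock: 20.12
ee_pos: [0.5843, 0.2529, 0.0435]
eef_rot: [-1.571, 0.0, -1.813]
contact_force: [0.1, 2.1, -0.5]
opening: 0.001
[131.95431553 -29.40491011] [ 0.05765162  2.10615686 -0.48792182]
```

View pics/s13.png

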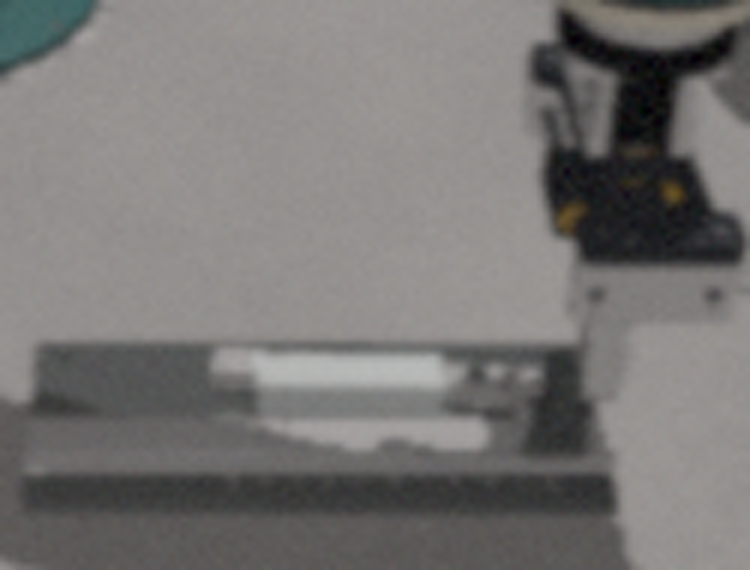

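View pics/t13.png

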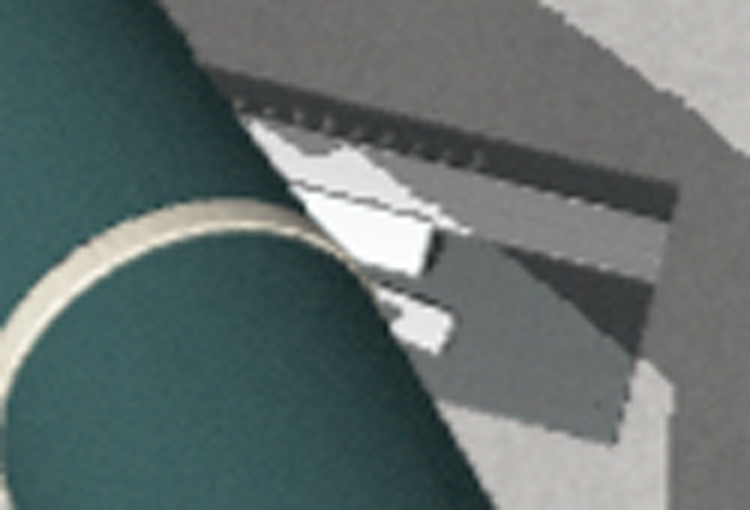

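The stop is being pushed (2.1 N, and the block has moved left in the scene view). About 33 mm remain, so 22 mm smoothly and then small steps.

```bash
python3 -m pendant '[[0.002,0,0,0],[0.005,0,0,0],[0.008,0,0,0],[0.011,0,0,0],[0.014,0,0,0],[0.017,0,0,0],[0.02,0,0,0],[0.0215,0,0,0],[0.022,0,0,0],[0.022,0,0,0]]'
python3 - <<'E'
from h import *;from station import env,camera
s=env.sense();print(w2g(s["ee_pos"])*1000,s["contact_force"])
c=camera("scene");crop(c["frame"],230,130,355,225,6,"pics/s14.png")
c=camera("wrist");crop(c["frame"],180,130,340,250,5,"pics/w14.png")
E
```

```text
clock: 21.05
ee_pos: [0.5791, 0.2314, 0.0435]
eef_rot: [-1.571, -0.0, -1.813]
contact_force: [-0.4, -0.2, 0.3]
opening: -0.0
[109.79462461 -29.37039592] [-0.42655432 -0.24111246  0.32405474]
```

View pics/s14.png

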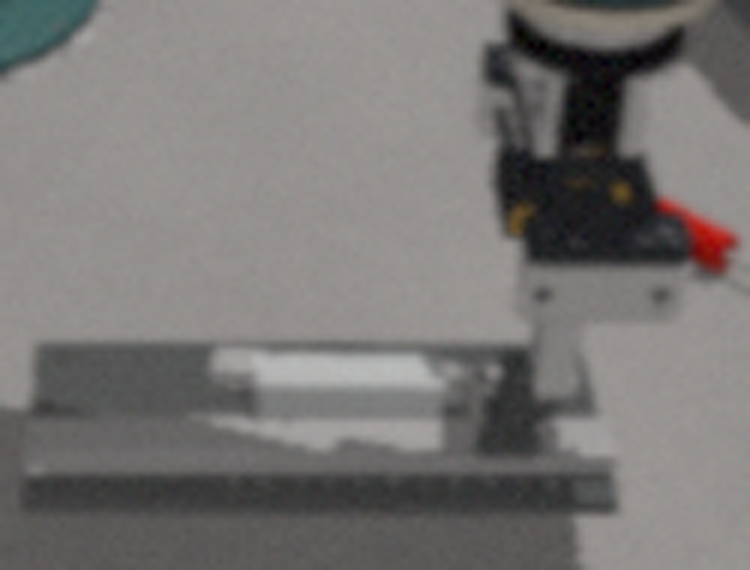

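View pics/w14.png

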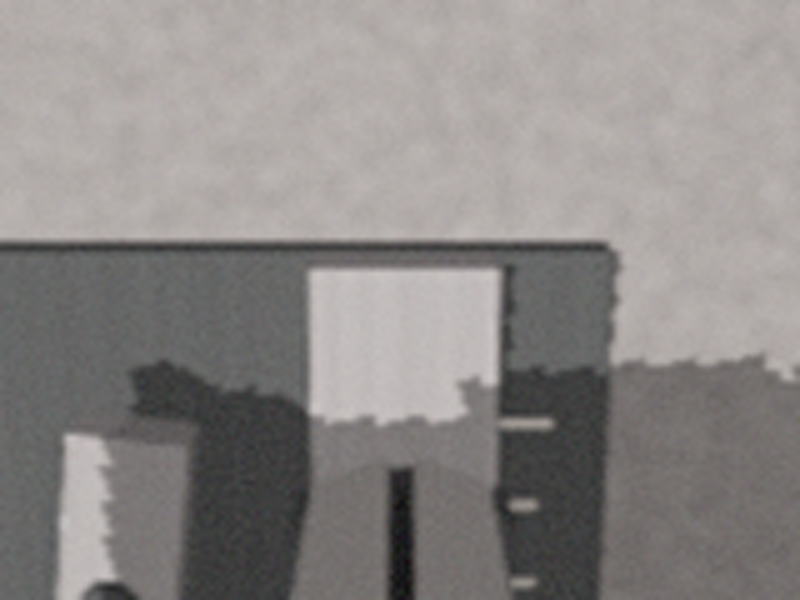

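The stop follows the finger: tongue at about (480,400) in the crop, bar nose at about (445,390). I'll close in with smaller moves.

```bash
python3 -m pendant '[[0.001,0,0,0],[0.002,0,0,0],[0.003,0,0,0],[0.004,0,0,0],[0.005,0,0,0],[0.006,0,0,0],[0.006,0,0,0]]'
python3 -m pendant '[[0.0005,0,0,0],[0.001,0,0,0],[0.0015,0,0,0],[0.002,0,0,0]]'
python3 - <<'E'
from h import *;from station import env,camera
s=env.sense();print(w2g(s["ee_pos"])*1000,s["contact_force"])
c=camera("scene");crop(c["frame"],270,170,345,220,10,"pics/s15.png")
E
```

```text
clock: 21.73
ee_pos: [0.5775, 0.2256, 0.0435]
eef_rot: [-1.571, -0.0, -1.813]
contact_force: [0.4, -1.0, -0.1]
opening: 0.005
clock: 22.07
ee_pos: [0.5771, 0.2238, 0.0435]
eef_rot: [-1.571, 0.0, -1.813]
contact_force: [0.4, 1.8, -1.3]
opening: 0.005
[102.03331645 -29.28693285] [ 0.4351991   1.75483649 -1.29975515]
```

View pics/s15.png

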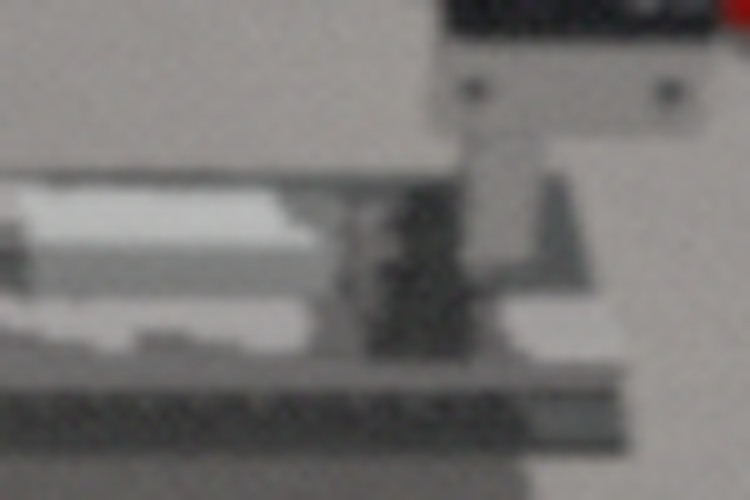

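```bash
python3 -m pendant '[[0.0005,0,0,0],[0.001,0,0,0],[0.001,0,0,0]]'
python3 -m pendant '[[0.0003,0,0,0],[0.0006,0,0,0],[0.0006,0,0,0]]'
python3 -m pendant '[[0.0003,0,0,0],[0.0006,0,0,0],[0.0006,0,0,0]]'
```

```text
clock: 22.37
ee_pos: [0.5769, 0.2228, 0.0435]
eef_rot: [-1.571, -0.0, -1.813]
contact_force: [0.0, 1.4, -1.3]
opening: 0.007
clock: 22.62
ee_pos: [0.5767, 0.2223, 0.0435]
eef_rot: [-1.571, 0.0, -1.813]
contact_force: [-0.3, 2.3, -1.0]
opening: 0.006
clock: 22.87
ee_pos: [0.5766, 0.2217, 0.0435]
eef_rot: [-1.571, 0.0, -1.813]
contact_force: [0.1, 1.5, -1.0]
opening: 0.002
```

```bash
python3 -m pendant '[[0.0003,0,0,0],[0.0006,0,0,0],[0.0006,0,0,0]]'
python3 -m pendant '[[0.0003,0,0,0],[0.0006,0,0,0],[0.0006,0,0,0]]'
python3 -m pendant '[[0.0003,0,0,0],[0.0006,0,0,0],[0.0006,0,0,0]]'
```

```text
clock: 23.12
ee_pos: [0.5764, 0.2211, 0.0435]
eef_rot: [-1.571, -0.0, -1.813]
contact_force: [0.4, 1.7, -0.3]
opening: 0.004
clock: 23.37
ee_pos: [0.5763, 0.2205, 0.0435]
eef_rot: [-1.571, -0.0, -1.813]
contact_force: [0.6, 0.9, -1.2]
opening: 0.007
clock: 23.62
ee_pos: [0.5762, 0.2203, 0.0435]
eef_rot: [-1.571, 0.001, -1.813]
contact_force: [1.2, 3.6, -2.6]
opening: 0.006
```

The TCP moved only 0.2 of 0.6 mm and the force rose to about 3.7 N. That is contact at TCP x≈98.5, as predicted. I'll hold briefly to confirm.

```bash
python3 -m pendant '[[0.0001,0,0,0],[0.0001,0,0,0],[0.0001,0,0,0]]'
python3 - <<'E'
from h import *;from station import env,camera
s=env.sense();print(w2g(s["ee_pos"])*1000,s["contact_force"])
c=camera("scene");crop(c["frame"],270,170,345,220,10,"pics/s16.png")
E
```

```text
clock: 23.87
ee_pos: [0.5762, 0.2201, 0.0435]
eef_rot: [-1.571, 0.0, -1.813]
contact_force: [2.4, 5.2, -3.2]
opening: 0.007
[ 98.22395259 -29.28500368] [ 2.40862464  5.24057545 -3.24698603]
```

View pics/s16.png

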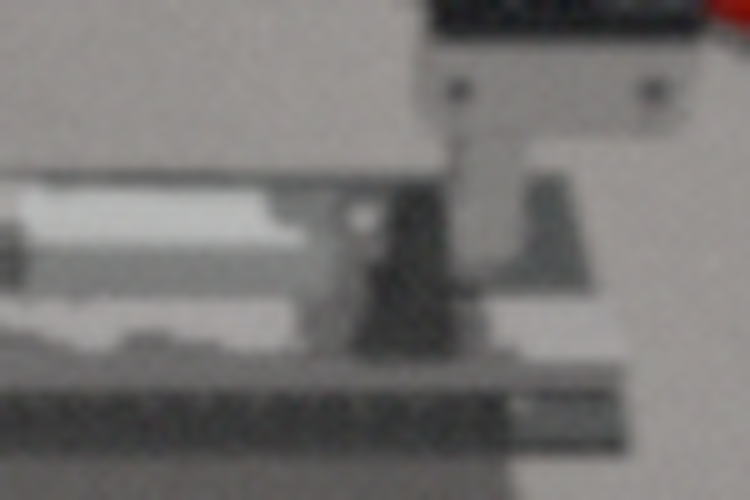

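Force about 5.6 N in total, so roughly 4 N on the bar and held. Backing straight off, then up and clear.

```bash
python3 -m pendant '[[-0.0005,0,0,0],[-0.001,0,0,0],[-0.004,0,0,0],[-0.01,0,0,0],[-0.012,-0.01,0,0],[-0.012,-0.04,0,0],[-0.012,-0.07,0,0],[-0.012,-0.09,0,0],[-0.012,-0.09,0,0]]'
python3 -m pendant '[[0.1,-0.02,-0.03,0],[0.1,-0.02,-0.03,0],[0.1,-0.02,-0.03,0],[0.1,-0.02,-0.03,0],[0.1,-0.02,-0.03,0]]'
python3 - <<'E'
from h import *;from station import env,camera
s=env.sense();print(w2g(s["ee_pos"])*1000,s["ee_pos"],s["contact_force"])
c=camera("scene");crop(c["frame"],230,150,345,225,6,"pics/s17.png")
c=camera("wrist");np.save("/tmp/w17.npy",dict(c=c,s=s),allow_pickle=True);crop(c["frame"],160,20,360,240,3,"pics/w17.png")
E
```

```text
clock: 24.67
ee_pos: [0.5809, 0.2328, 0.1387]
eef_rot: [-1.566, 0.004, -1.813]
contact_force: [0.9, -0.1, -0.1]
opening: 0.002
clock: 25.08
ee_pos: [0.526, 0.1408, 0.1543]
eef_rot: [-1.57, -0.0, -1.815]
contact_force: [0.4, -0.6, 0.3]
opening: 0.005
[9.27940768 0.79624973] [0.52601609 0.14080522 0.15429691] [ 0.43346836 -0.60880256  0.27215913]
```

View pics/w17.png

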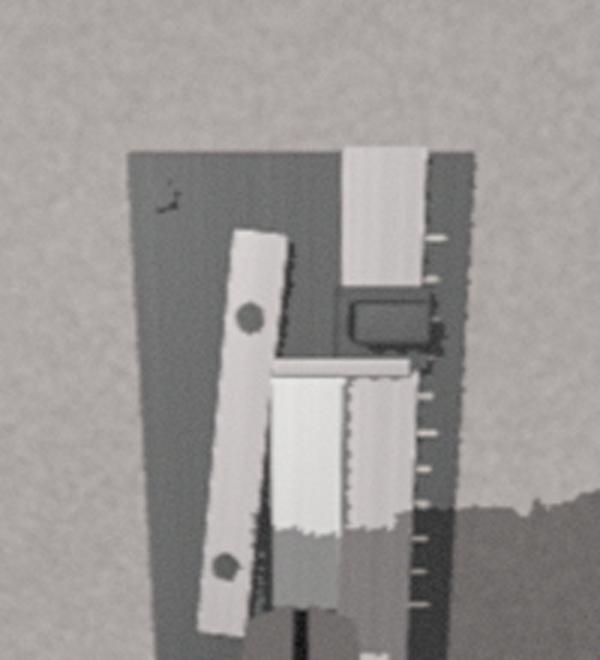

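View pics/s17.png

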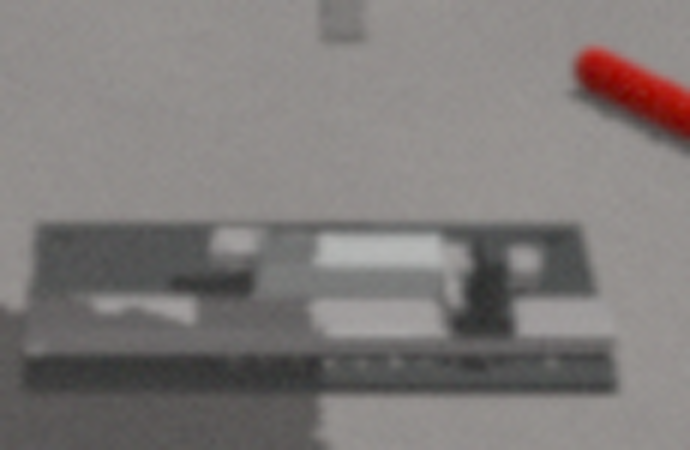

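The tongue at crop (340,370) sits on the nose at (307,378), and the bar is still parallel to the rail. I'll retreat further for one check of the whole bar against its wedged position.

```bash
python3 -m pendant '[[0.06,-0.01,0,0],[0.06,-0.01,0,0],[0.06,-0.01,0,0],[0.06,-0.01,0,0]]'
python3 - <<'E'
from h import *;from station import env,camera
s=env.sense();c=camera("wrist");crop(c["frame"],170,20,350,220,3,"pics/w18.png")
P,m=wristcloud(c,s);g=np.apply_along_axis(w2g,-1,P[...,:2])*1000;z=P[...,2]
# bright top of bar only
b=c["frame"].min(-1)
k=m&(z>.036)&(z<.046)&(g[...,1]<16)&(g[...,1]>-14.3)&(g[...,0]<75)&(g[...,0]>-60)
q=g[k];print(len(q),cv2.minAreaRect(q.astype(np.float32)),q.min(0).round(1),q.max(0).round(1),z[k].mean())
R=Ro.from_euler("xyz",s["eef_rot"]).as_matrix();H=np.array(c["hand_eye"])
print(s["ee_pos"],s["contact_force"],s["clock"])
E
```

```text
clock: 25.52
ee_pos: [0.5118, 0.0837, 0.1635]
eef_rot: [-1.571, 0.0, -1.814]
contact_force: [-0.2, 0.5, 0.2]
opening: 0.003
1971 ((21.082481384277344, -0.9518594741821289), (25.624048233032227, 95.09266662597656), 89.16912841796875) [-26.3 -13.7] [68.6 12.5] 0.03928733761218653
[0.51183945 0.08366495 0.16347816] [-0.22180237  0.47609726  0.2445502 ] 25.5167
```

View pics/w18.png

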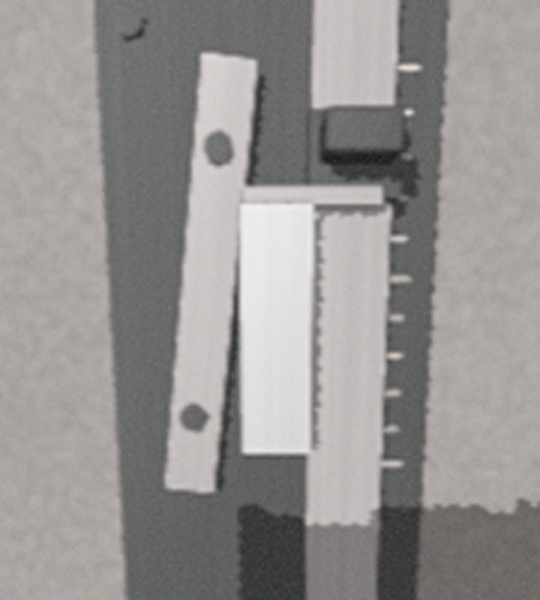

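The tail is at −26.3 mm, against −26.5 before the stop arrived, so the bar has not moved. The tongue lies against the nose at crop (277,204) and nothing else was disturbed. Handing in.

```bash
python3 -m pendant '[[0,0,0,0],[0,0,0,0]]'
python3 - <<'E'
from station import workorder
print(workorder.sign_off())
E
```

```text
clock: 25.73
ee_pos: [0.5116, 0.0847, 0.1632]
eef_rot: [-1.571, 0.0, -1.811]
contact_force: [-0.7, -0.3, -0.4]
opening: 0.01
the job is handed in; nothing more can be done
None
```

The bar is wedged in the gauge with the riding stop resting against its nose. I handed the job in at about 25.7 s; sign-off gave no verdict.

- **Bar:** I gripped the plain bar, not the channel, the angle or the coloured look-alikes. I laid it on the landing against the straight rail and slid it in. Then I pushed its tail with closed fingers until it wedged at about 7 N.
- **Stop:** I pushed it back by its grip block until the tongue met the nose. That read about 5.6 N in total, so roughly 4 N on the bar. This is a little over the 1 to 3 N suggested, but well under 15 N.
- **Last checks:** The bar is flat and parallel to the rail. Its tail was at gauge x = −26.3 mm, against −26.5 mm before the stop arrived, so it did not come loose. The tongue lies at the nose with no visible gap, at about x = 63 mm by the wrist camera. The arm is clear.

**Disagreements:**
- While I was sliding the bar in the grip, it dragged briefly at about 15 N along the slot. This was well short of the wedge, and I put it down to my side and downward pressure. I eased that off and it then moved freely.
- The nose position worked out from the tail push was about 61.5 mm, roughly 1.5 mm short of the camera's 63 mm.

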